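# Hold a thin-walled grease pot gently in its holder and twist its nozzle open

## Robot

A 7-joint arm with a two-finger parallel gripper is mounted at the origin on the work surface; the furniture and walls round the work are solid. World frame = base frame: x ahead of the robot, y to its left, z up, the work surface at z = 0. Lengths are in mm, angles in rad, forces in N, time in s.
With the tool pointing down it reaches from about 400 to 925 mm from the base axis. Payload 5.6 kg.
Tool frame: the origin (TCP) lies at the very end of the fingers, on their centre line; the grasp point (between the pads) lies 19 mm behind it; z points along the fingers, y is the line along which they close (so a half turn about z gives the same grasp; the last joint's range is limited). The gripper opens to 85 mm and grips with 20 to 120 N. Pads are 22 mm wide; open, the fingers measure 114 mm over their backs; the gripper's body (76 mm by 85 mm) begins 54 mm behind the grasp point. The pads swing forward as they close: fully open they stand 13 mm farther back than shut.
Start: joints at [1.064, 0.468, -0.012, 1.603, 0.006, 1.071, -0.056], TCP at [290.739, -581.361, 191.69] pointing down, gripper open.
Joint ranges: [-2.53, 2.53], [-0.31, 2.02], [-1.57, 1.55], [0.28, 2.44], [-1.29, 4.43], [0.15, 1.84], [-2.92, 2.92]. Speed limits (rad/s): [2.57, 2.57, 3.14, 3.14, 3.14, 3.14, 3.14].

## Interface

Orientations are given as a rotation vector (axis times angle).
In Python, from bench import * gives the robot as it stands.
- The arm moves only by the shell command python3 -m handwheel 'ROWS'. ROWS is JSON, a list of rows, each a list of 7 numbers: the turn, a rotation vector about the tool's x, y, z in degrees, then the shift along the tool's x, y, z in cm, then the finger opening in cm, from 0 to 8.54. A call has 1 to 8 rows; each row is the pose to reach, as a shift and turn from the pose commanded when the call began, along the tool's axes at that moment; what a row does not reach only later rows make up. A row lasts 1/8 s, in which the tool goes at most 62.5 mm and 10.7 degrees, less where a joint would pass 70% of its speed; a pose out of reach is approached as far as the arm can. A call with a gripper value outside its range is refused whole. The fingers move at their own pace and stop on an object; the grip force is fixed at half the most. Time passes only in rows, so rows that repeat a pose let the fingers close. It gives the time, the measured TCP pose, the force, the opening and the grip force at its end, in the units of the state.
- get_state(): the state, without advancing time (a new reading comes with each control period).
- grab_frame(name): name is "side" or "top"; returns (picture, depth): 400x640x3 uint8, red, green, blue; 400x640 float32, mm along the optical axis (not along the pixel's ray), 0 where there is no reading.
- camera_model(name): a dict with "fov_y" (degrees; the focal length in pixels is half the picture's height over the tangent of half this angle, whatever the lens; pixels are square), "cx", "cy" (the principal point, pixels), "xyz" and "rotation" of the camera in the world. Camera axes: x right, y down, z forward; pixel columns grow to the right and rows downward; lengths in mm; the calibration is good to about 2 mm. A picture is of the moment at which its call begins. camera_model takes no time and is no camera call.
- hand_in(): hands the job in; it is judged then, once.
The state is a dict: "t": time; "joints": joint angles; "qvel": joint speeds; "joint_torque": joint torques, N m; "position": TCP position; "eef_rot": TCP orientation; "wrist_force": force on the tool from outside, world axes, zero at the start; "ft_torque": the same for the moment, N m; "grip_width": finger opening in mm; "gripper_force": force on a finger pad.
Only numpy, scipy, OpenCV 4.12 (cv2) and the standard library are available. Lean on these libraries where they do the work, as an engineer would, in place of code of your own. Each camera call takes 0.05 s, during which the arm holds its last target. There are 200 camera calls.

## Task

Push the sliding carriage of the pot holder up against the thin-walled grease pot until the pot sits against the V-shaped back stop and the carriage's spring face is pressed in by about 3 mm - enough that the pot cannot spin, but gently, since its wall dents easily. Then twist the pot's nozzle cap anticlockwise (seen from above) all the way to its open stop with a light grip, and leave the pot standing upright, open and still held by the spring face. Do not disturb the loose parts lying around.

Things in the scene. Friction and masses are not known exactly. Their poses are not given: they have to be found in the camera images.
- holder: aluminium pot holder fixed on the table, 220 x 84 mm, deck 14 mm above the table. Origin: centre of its underside; x along the slide from carriage (-x) to V-shaped back stop (+x; 120 degree rubber V, top 46 mm above the table). The back stop is set differently each time, not reported: with the pot against it the pot's axis is 28 to 42 mm to +x of this origin
- push_pad (a point): centre of the ribbed rubber pad (44 mm wide, 24 high) on the rear (-x) side of the sliding carriage, 36 mm above the table, moves with it. The carriage block is 26 mm thick, 60 wide, its top 50 mm above the table; it slides along the holder's x for up to 78 mm with a steady drag of about 12 N and stays where it is left
- face: rubber-covered plate on two springs in front of the carriage, 58 mm wide, 18 to 50 mm above the table. Origin: centre of its front surface, which touches the pot; axes as the holder's. Unloaded it stands 47 mm to +x of push_pad; it can be pressed back 9 mm towards the carriage, at 1.5 N per mm; at 12 N the pot's wall dents
- pot: loose white thin-walled round pot with a plain paper band, 60 mm diameter, 58.5 mm high without its cap, about 0.16 kg. Origin: centre of its underside, z up. At the start it stands on the deck between spring face and back stop, touching neither.
- cap_grip (a point): point on the cap's axis at half the height of its ribbed black skirt, 70.5 mm above the pot's underside. The skirt is a cylinder of 42 mm diameter and 22 mm height (11 mm above and below this point); a slim nozzle, up to 16 mm wide, stands 20 mm above the skirt. Each finger should press with no more than about 15 N.
- cap (a joint): turn of the captive cap on the pot in rad, seen from above anticlockwise positive: closed near 0 (up to 0.2 at the start), stop at the open end 2.2. It turns stiffly, with about 0.08 N m: an unheld pot turns along with it.
- bat_top: white bat-shaped lever top standing loose, 27 mm diameter, 57 mm high, origin at its underside: leave alone.
- hex_key: hex key lying loose, 33 x 97 x 6 mm, origin at the centre of its underside: leave alone.
Things that resemble listed ones, but are neither listed nor needed, are in the scene too. Leave any pink look-alike of the pot alone.

How it is judged (in metres and radians):
On the way, in this order (a step that is already met when the one before it is completed fails the run):
1. the carriage has been pushed up so that its spring face holds the pot with 2 to 8 N, the cap still closed (joint below 0.5 rad) (contact force between face and pot between 2 and 8 N and value of joint cap below 0.5 rad and linear speed of pot below 0.003 m/s), for 0.3 s.
2. the cap is turned to its open stop (beyond 2.0 rad) (value of joint cap above 2 rad), for 0.2 s.
At the end, for the whole second after the job is handed in: the pot stands upright on the holder's deck (tilt under 0.08 rad, underside below 18 mm), at rest, pressed by the spring face with 2 to 8 N against the back stop, and its cap is turned beyond 2.0 rad (contact force between face and pot between 2 and 8 N and value of joint cap above 2 rad and angle between pot's own z axis and vertical below 0.08 rad and height (world z) of pot below 0.018 m and linear speed of pot below 0.01 m/s); the robot touches nothing.
It fails at once if the spring face presses the pot with more than 12 N (contact force between face and pot above 12 N).
It fails at once if the fingers press the pot or its cap with more than 40 N in all (contact force between the fingers and pot above 40 N).
It fails at once if the pot is tipped by more than 0.2 rad or lifted 10 mm off the deck (angle between pot's own z axis and vertical above 0.2 rad or height (world z) of pot above 0.024 m).
It fails at once if a loose part nearby is moved by more than 15 mm (distance of any of bat_top, hex_key from where it was at the start of the episode above 0.015 m).
It also fails if it takes over 70 s, if anything falls off the work surface, if the arm or the gripper's body presses on something with over 40 N, if the wrist force passes 120 N, or if a joint passes its speed limit or range.

## Working session

There is one attempt and no reset: what is moved stays moved. The work goes in short steps, Python scripts to look and compute and a shell command to move; the robot and the scene stay as the last step left them, time stands still between calls to the robot, and variables do not carry over. Pictures are saved under pics/ and viewed, at most 10 in all, crops included, and the job is handed in when it is done.

```bash
mkdir -p pics; ls
python3 - <<'E'
from bench import *
import cv2,numpy as np
for n in("top","side"):
    p,d=grab_frame(n); cv2.imwrite(f"pics/{n}0.png",cv2.cvtColor(p,cv2.COLOR_RGB2BGR)); np.savez(f"pics/{n}0.npz",p=p,d=d); print(n,camera_model(n))
s=get_state();print({k:np.round(v,3).tolist() for k,v in s.items()})
E
```

```text
pics
top {'fov_y': 45.241323003992974, 'cx': 320.40434990214976, 'cy': 202.6203564688756, 'xyz': array([ 216.07315203,   15.21270761, 1254.12839312]), 'rotation': array([-2.10793391,  2.15592419, -0.1937835 ])}
side {'fov_y': 57.05003153493724, 'cx': 320.00163835356705, 'cy': 199.87162667712136, 'xyz': array([196.42348894, 736.66537677, 454.69710961]), 'rotation': array([-0.41242677,  2.51092082, -1.5871135 ])}
{'t': 0.1, 'joints': [1.064, 0.468, -0.012, 1.604, 0.006, 1.071, -0.056], 'qvel': [0.001, -0.003, 0.001, -0.003, -0.0, 0.0, 0.001], 'joint_torque': [0.001, -53.352, 0.021, -25.196, 0.012, 0.004, 0.0], 'position': [290.437, -580.878, 190.832], 'eef_rot': [-3.056, -0.721, 0.001], 'wrist_force': [-0.27, 0.217, -0.272], 'ft_torque': [0.02, 0.029, 0.054], 'gripper_force': 0.0, 'grip_width': 85.533}
```

View pics/top0.png

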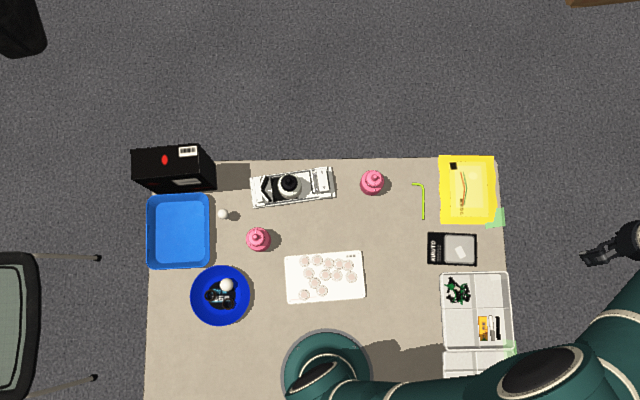

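View pics/side0.png

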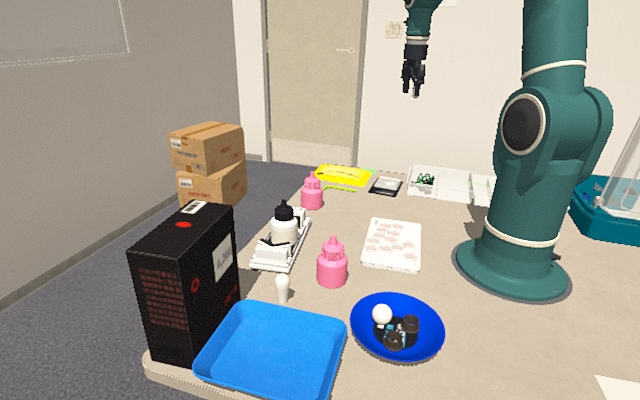

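The top view shows the holder at about (292,187) with the white pot and black cap at (289,184). Pink look-alikes are at (372,182) and (257,238), bat_top is at (222,214) and hex_key at (420,200). The white pot in the holder is the one that fits the description. I'll confirm it, and which end the carriage is on, in a crop.

```bash
cat > h.py <<'E'
import numpy as np,cv2
from scipy.spatial.transform import Rotation as R
from bench import camera_model
def cam(n):
    m=camera_model(n);f=200/np.tan(np.radians(m["fov_y"]/2));return m,f,R.from_rotvec(m["rotation"]).as_matrix()
def ray(n,u,v):
    m,f,M=cam(n);return np.array(m["xyz"]),M@np.array([(u-m["cx"])/f,(v-m["cy"])/f,1])
def onz(n,u,v,z):
    o,r=ray(n,u,v);return o+r*(z-o[2])/r[2]
def cloud(n,d):
    m,f,M=cam(n);v,u=np.mgrid[:400,:640]
    c=np.stack([(u-m["cx"])/f*d,(v-m["cy"])/f*d,d],-1);return c@M.T+np.array(m["xyz"])
E
python3 - <<'E'
from h import *
a=np.load("pics/top0.npz");b=np.load("pics/side0.npz")
A=cv2.resize(a["p"][155:220,235:350],None,fx=6.5,fy=6.5,interpolation=cv2.INTER_CUBIC)[:,:747]
B=cv2.resize(b["p"][190:280,235:345],None,fx=6.6,fy=6.6,interpolation=cv2.INTER_CUBIC)
cv2.imwrite("pics/cA.png",A[...,::-1]);cv2.imwrite("pics/cB.png",B[...,::-1])
P=cloud("top",a["d"])
for r in range(166,210,3): print(r,[int(z) if abs(z)<999 else -1 for z in P[r,246:342:3,2]])
E
```

```text
166 [0, 1, 0, -2, 2, 0, 0, 0, 0, 4, 0, 1, 4, -2, 0, -2, 0, 0, -3, 4, -2, 5, 4, 1, 0, 0, 0, 0, 16, -4, -1, -1]
169 [2, -5, -2, 0, 0, 0, -4, -4, -2, -1, -1, -3, -2, 0, 0, 2, -1, -2, -3, -1, -3, 14, 13, 23, 50, 49, 49, 14, 11, 0, 2, 0]
172 [0, 1, -2, -2, 2, -1, 0, -1, 6, 1, 0, 0, 0, 3, 12, 11, 10, 18, 15, 13, 10, 49, 13, 22, 48, 48, 53, 47, 14, 0, 2, 0]
175 [-4, 5, -1, 0, -5, -1, 46, 11, 13, 15, 12, 14, 10, 95, 93, 96, 67, 9, 13, 8, 13, 12, 50, 41, 51, 51, 52, 46, 16, -4, -2, 2]
178 [1, -3, 23, 40, 46, 19, 46, 47, 10, 16, 14, 14, 90, 97, 112, 94, 98, 63, 12, 13, 8, 12, 50, 16, 46, 49, 45, 45, 14, 0, 0, 2]
181 [0, -2, 21, 39, 47, 45, 44, 31, 11, 12, 13, 66, 94, 96, 116, 102, 93, 87, 65, 13, 14, 11, 46, 16, 49, 50, 49, 50, 10, 14, -2, -3]
184 [-1, -1, 19, 45, 45, 44, 46, 13, 16, 15, 12, 63, 94, 92, 97, 98, 95, 72, 62, 4, 15, 16, 48, 13, -1, 49, 50, 50, 9, 18, 1, -3]
187 [0, 0, 26, 42, 46, 40, 31, 14, 12, 12, 15, 65, 91, 94, 96, 101, 91, 69, 62, 13, 13, 13, 52, 15, 37, 44, 51, 51, 13, 14, 1, 1]
190 [0, -1, 19, 41, 43, 44, 46, 7, 9, 12, 14, 57, 64, 77, 90, 90, 67, 66, 42, 15, 14, 14, 48, 37, 38, 48, 53, 47, 19, 13, -1, 2]
193 [0, 0, 18, 23, 45, 44, 46, 18, 17, 15, 12, 12, 64, 65, 68, 69, 67, 59, 18, 14, 13, 13, 27, 13, 25, 23, 22, 21, 22, 11, 0, -4]
196 [1, 3, 20, 24, 44, 45, 38, 48, 15, 13, 14, 10, 15, 48, 57, 55, 46, 25, 15, 12, 17, 15, 15, 17, 20, 19, 26, 22, 21, 15, 0, -1]
199 [-1, -3, 12, 23, 43, 44, 15, 41, 45, 8, 15, 13, 14, 16, 12, 12, 13, 10, 13, 12, 6, 12, 11, 9, 5, -2, -2, -2, 2, 1, 0, 0]
202 [2, -1, 14, 22, 35, 34, 23, 11, 12, 12, 16, 13, 11, 16, 12, 13, 9, 8, 0, -3, 0, -1, 0, 0, -1, 0, 0, 0, 4, -2, 2, -2]
205 [3, -5, 0, 22, 19, 23, 17, 13, 15, 13, -4, 0, -1, 3, 2, -3, 0, 0, 0, 0, -2, 0, 2, -1, -3, 0, -3, -6, 0, 0, -3, 0]
208 [-1, -4, 0, 0, 0, -2, -4, 1, 0, 0, 3, -1, 0, 0, 0, -3, 3, 2, 2, 1, -1, -1, 0, -1, 0, -3, 3, 0, -1, -2, -6, 0]
```

View pics/cA.png

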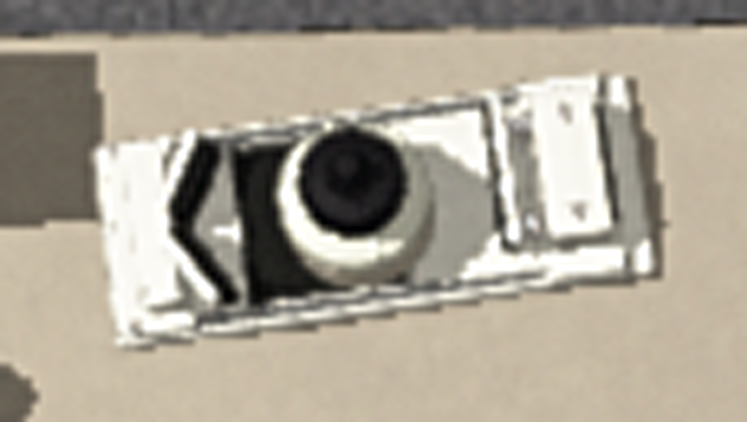

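View pics/cB.png

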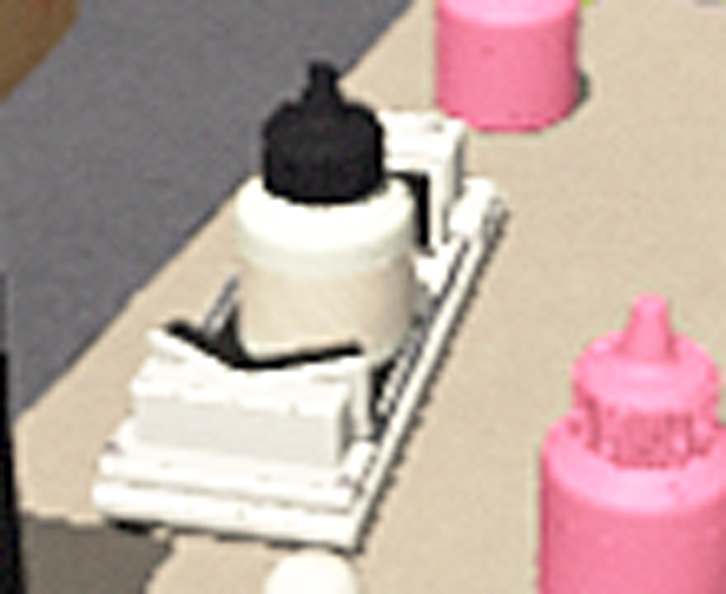

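The crops confirm it: the white pot with the black cap stands in the holder. The carriage is at the right end (crop A, around (570,160)), and the black V stop is at the left (around (200,225)).

Run:
```python
from h import *
a=np.load("pics/top0.npz");P=cloud("top",a["d"]);rgb=a["p"].astype(int)
roi=np.zeros((400,640),bool);roi[163:212,246:340]=1
Z=P[...,2]
hp=P[roi&(Z>8)&(Z<60)][:,:2].astype(np.float32)
# edge rays: white/black vs table at deck height
r=cv2.minAreaRect(hp);print("rect",r)
for u,v in((250,178),(253.5,208),(335.8,197.3),(332,167)): print("corner",onz("top",u,v,12).round(1))
c=cv2.boxPoints(r);l=max(range(4),key=lambda i:np.linalg.norm(c[i]-c[i-1]));ax=c[l]-c[l-1];ax/=np.linalg.norm(ax);ax*=np.sign(ax[1]);print("axis",ax,np.degrees(np.arctan2(ax[1],ax[0])))
n=np.array([-ax[1],ax[0]]);o=np.array(r[0])
def st(m,s):
    q=P[m][:,:2]-o;x=q@ax;y=q@n;print(s,len(q),"x",np.percentile(x,[1,5,50,95,99]).round(1),"y",np.percentile(y,[1,5,50,95,99]).round(1))
car=roi.copy();car[:,:310]=0
st(car&(Z>43)&(Z<58),"carriage/face top")
vs=roi.copy();vs[:,273:]=0;st(vs&(Z>36)&(Z<56),"V")
dark=(rgb.max(-1)<70)&roi&(Z>82)&(Z<106);st(dark,"cap");
mid=roi.copy();mid[:,:270]=0;mid[:,310:]=0
ys,xs=np.where((rgb.max(-1)<75)&mid&(Z>70));(cu,cv_),cr=cv2.minEnclosingCircle(np.c_[xs,ys].astype(np.float32));print("cap circ",cu,cv_,cr)
# cap circle mostly top rim
w=onz("top",cu,cv_,92);print("cap world",w,(w[:2]-o)@ax,(w[:2]-o)@n)
ys,xs=np.where(mid&(Z>40));q=P[mid&(Z>40)][:,:2];print("pot cloud rect",cv2.minEnclosingCircle(q.astype(np.float32)))
pk=(rgb[...,0]>150)&(rgb[...,1]<130)&(rgb[...,2]>90)&(rgb[...,2]<190)
for sl in((slice(160,205),slice(355,395)),(slice(220,260),slice(240,280))):
    q=P[sl][pk[sl]];print("pink",np.median(q,0).round(0),q.min(0).round(0),q.max(0).round(0))
```

```text
rect ((468.9329833984375, 81.10005187988281), (108.95103454589844, 225.66258239746094), 6.973383903503418)
corner [506.9 190.8  12. ]
corner [426.1 181.4  12. ]
corner [449.8 -35.2  12. ]
corner [532.1 -27.4  12. ]
axis [-0.12140817  0.9926027 ] 96.97337
carriage/face top 311 x [-98.6 -96.8 -80.9 -54.  -52.2] y [-40.2 -37.7 -10.9  15.6  18. ]
V 286 x [56.3 59.5 77.3 90.2 91.7] y [-43.1 -40.9 -12.   18.8  21.2]
cap 181 x [-16.7 -14.6   1.3  17.7  20.7] y [-24.4 -21.6  -3.6  10.3  11.9]
cap circ 284.5 184.5 12.747649192810059
cap world [469.80184894  94.09553826  92.        ] 12.793867566255859 -2.4401965351740387
pot cloud rect ((364.247802734375, 39.51321029663086), 150.1541748046875)
pink [ 475. -122.   58.] [ 216. -156.   -5.] [ 510.   15. 1254.]
pink [338. 160.  57.] [313. 142.  34.] [371. 187. 103.]
```

```bash
cat >> h.py <<'E'
O=np.array([478.7,77.4]);AN=np.radians(96.4);AX=np.array([np.cos(AN),np.sin(AN)]);AY=np.array([-AX[1],AX[0]])
def hf(w): q=np.asarray(w)[...,:2]-O; return np.stack([q@AX,q@AY],-1)
def measure(n):
    from bench import grab_frame
    p,d=grab_frame(n) if isinstance(n,str) else n
    P=cloud("top",d);H=hf(P);Z=P[...,2];rgb=p.astype(int).max(-1)
    ins=(abs(H[...,1])<45)&(abs(H[...,0])<115)
    cap=ins&(Z>86)&(Z<101)&(rgb<90);q=H[cap]
    print("cap",len(q),np.percentile(q,[2,50,98],axis=0).round(1).tolist(),"ctr",(np.percentile(q,2,axis=0)+np.percentile(q,98,axis=0)).round(1)/2)
    ct=ins&(Z>44)&(Z<57)&(H[...,0]<-10)
    for lo in range(-30,31,10):
        x=H[ct&(abs(H[...,1]-lo)<5)][:,0];
        if len(x): print(" carr y",lo,np.percentile(x,[3,97]).round(1),len(x))
    return p,d,P,H
E
python3 - <<'E'
from h import *
a=np.load("pics/top0.npz");p,d,P,H=measure((a["p"],a["d"]))
Z=P[...,2];ins=(abs(H[...,1])<45)&(abs(H[...,0])<115)
m=ins&(Z>60)&(Z<72);print("shoulder",np.percentile(H[m],[2,50,98],axis=0).round(1).tolist())
m=ins&(Z>36)&(Z<52)&(H[...,0]>30)
for lo in range(-30,31,10): print("V",lo,np.percentile(H[m&(abs(H[...,1]-lo)<5)][:,0],[3,97]).round(1))
m=ins&(Z>105);print("nozzle",H[m].mean(0),O+H[m].mean(0)[0]*AX+H[m].mean(0)[1]*AY)
E
```

```text
cap 176 [[-11.6, -15.3], [6.5, 4.6], [24.9, 20.7]] ctr [6.65 2.75]
 carr y -30 [-89.5 -47.7] 36
 carr y -20 [-93.  -47.7] 55
 carr y -10 [-92.9 -47.5] 52
 carr y 0 [-92.7 -49. ] 54
 carr y 10 [-93.6 -22.3] 54
 carr y 20 [-91.5 -36.7] 56
 carr y 30 [-88.6 -55.4] 10
shoulder [[-20.5, -24.0], [4.8, 13.2], [34.8, 29.4]]
V -30 [61.3 95.6]
V -20 [64.1 95.9]
V -10 [70.2 95.5]
V 0 [75.1 96.4]
V 10 [69.1 94.7]
V 20 [63.5 95.7]
V 30 [62.7 94.5]
nozzle [7.14983418 3.11230111] [474.81011062  84.15835095]
```

```bash
cat >> h.py <<'E'
def pose(yaw): # tool down, tool x axis at world yaw (deg)
    y=np.radians(yaw);x=np.array([np.cos(y),np.sin(y),0]);z=np.array([0,0,-1.]);return np.stack([x,np.cross(z,x),z],1)
def row(hx,hy,z,yaw=None,s=None):
    from bench import get_state
    s=s or get_state();M=R.from_rotvec(s["eef_rot"]).as_matrix()
    w=np.r_[O+hx*AX+hy*AY,z];T=pose(yaw) if yaw is not None else M
    rv=np.degrees(R.from_matrix(M.T@T).as_rotvec());sh=M.T@(w-np.array(s["position"]))/10
    print("world",w.round(1),"row",rv.round(2).tolist()+sh.round(3).tolist());
def now():
    from bench import get_state
    s=get_state();M=R.from_rotvec(s["eef_rot"]).as_matrix();p=np.array(s["position"])
    f=np.array(s["wrist_force"])
    print("t",s["t"],"hf",hf(p).round(2),"z",round(p[2],2),"yaw x",np.degrees(np.arctan2(M[1,0],M[0,0])).round(2),"tilt",(M[:,2]).round(4),"F hf",(f[:2]@AX).round(2),(f[:2]@AY).round(2),f[2].round(2),"w",s["grip_width"],"gf",s["gripper_force"],"j",np.round(s["joints"],2),"tq",np.round(s["ft_torque"],2))
E
python3 - <<'E'
from h import *
now()
for yaw in(96.4,-83.6): row(-122,0,150,yaw); row(-122,0,190,yaw)
E
```

```text
t 0.1 hf [-633.19  260.47] z 190.83 yaw x 26.57 tilt [-8.0e-04  1.4e-03 -1.0e+00] F hf 0.25 0.24 -0.27 w 85.532881551324 gf 0.0 j [ 1.06  0.47 -0.01  1.6   0.01  1.07 -0.06] tq [0.02 0.03 0.05]
world [492.3 -43.8 150. ] row [-0.08, -0.05, -69.83, 42.074, -38.999, 4.14]
world [492.3 -43.8 190. ] row [-0.08, -0.05, -69.83, 42.073, -39.005, 0.14]
world [492.3 -43.8 150. ] row [-0.05, 0.09, 110.17, 42.074, -38.999, 4.14]
world [492.3 -43.8 190. ] row [-0.05, 0.09, 110.17, 42.073, -39.005, 0.14]
```

```bash
python3 -m handwheel '[[0,0,-7,4.2,-3.9,0,0],[0,0,-14,8.4,-7.8,0,0],[0,0,-21,12.6,-11.7,0,0],[0,0,-28,16.8,-15.6,0,0],[0,0,-35,21,-19.5,0,0],[0,0,-42,25.2,-23.4,0,0],[0,0,-49,29.4,-27.3,0,0],[0,0,-56,33.6,-31.2,0,0]]'; python3 -c "
from h import *
now();row(-122,0,130,96.4)"
```

```text
t: 1.1
position: [451.9, -150.3, 191.7]
eef_rot: [2.357, 2.077, -0.0]
wrist_force: [0.5, 0.3, 0.8]
grip_width: 0.2
gripper_force: 0.0
t 1.1 hf [-223.32   52.  ] z 191.65 yaw x 82.78 tilt [ 0.e+00 -3.e-04 -1.e+00] F hf 0.26 -0.52 0.85 w 0.2115385884838511 gf 0.0 j [ 0.62  0.21 -0.42  1.99  0.1   0.96  0.03] tq [-0.07 -0.05 -0.02]
world [492.3 -43.8 130. ] row [0.0, 0.02, -13.62, 11.074, 2.668, 6.162]
```

```bash
python3 -m handwheel '[[0,0,-6.8,5.5,1.3,0,0],[0,0,-13.6,11.1,2.7,0,0],[0,0,-13.6,11.1,2.7,4,0],[0,0,-13.6,11.1,2.7,8,0],[0,0,-13.6,11.1,2.7,12,0],[0,0,-13.6,11.1,2.7,16.2,0],[0,0,-13.6,11.1,2.7,16.2,0]]'
python3 - <<'E'
from h import *
now();row(-110,0,30,96.4)
import cv2
p,d,P,H=measure("top");np.savez("pics/top1.npz",p=p,d=d)
from bench import grab_frame
q,_=grab_frame("side");A=cv2.resize(p[150:225,235:360],None,fx=4.5,fy=4.5,interpolation=cv2.INTER_CUBIC);B=cv2.resize(q[170:280,225:350],None,fx=4.5,fy=4.5)
A=A[:,:562];B=B[:262*1,:562]
cv2.imwrite("pics/p2.png",np.vstack([A[:,:562],B])[...,::-1])
E
```

```text
t: 1.98
position: [489.9, -45.2, 27.1]
eef_rot: [-2.094, -2.334, 0.006]
wrist_force: [-0.7, -0.9, -0.2]
grip_width: -0.5
gripper_force: 0.0
t 1.975 hf [-123.04    2.57] z 27.1 yaw x 96.2 tilt [-7.1e-03  9.0e-04 -1.0e+00] F hf -0.82 0.8 -0.18 w -0.48095956797642103 gf 0.0 j [ 0.37  0.5  -0.42  2.07  0.34  0.64 -0.17] tq [-0.02 -0.03  0.04]
world [491.  -31.9  30. ] row [-0.4, -0.1, -0.2, 1.305, 0.25, -0.29]
cap 168 [[-11.3, -15.0], [7.7, 5.8], [25.0, 21.1]] ctr [6.85 3.05]
 carr y -30 [-89.5 -47.6] 35
 carr y -20 [-93.2 -48.5] 50
 carr y -10 [-92.5 -47.6] 58
 carr y 0 [-92.7 -48.7] 52
 carr y 10 [-92.7 -22.3] 55
 carr y 20 [-91.5 -14. ] 55
 carr y 30 [-88.5 -51.4] 12
```

View pics/p2.png

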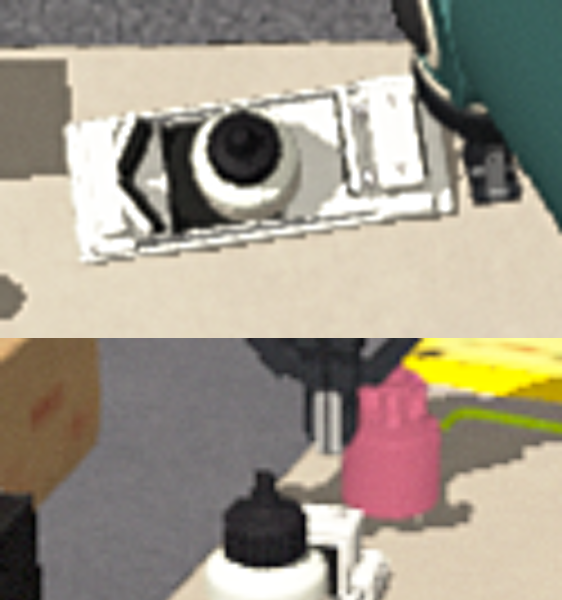

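The crop shows the closed fingers behind the carriage at about (490,185), clear of the pink pot. Pot and carriage haven't moved.

```bash
python3 -m handwheel '[[0,0,0,0.4,0.1,0,0],[0,0,0,0.8,0.2,0,0],[0,0,0,1.2,0.2,0,0],[0,0,0,1.6,0.2,0,0],[0,0,0,2.0,0.2,0,0],[0,0,0,2.4,0.2,0,0],[0,0,0,2.8,0.2,0,0],[0,0,0,3.2,0.2,0,0]]'
python3 - <<'E'
from h import *
now();measure("top");now()
E
```

```text
t: 3.08
position: [491.3, -13.1, 29.6]
eef_rot: [-2.099, -2.338, 0.0]
wrist_force: [-0.3, -0.1, -0.2]
grip_width: -0.0
gripper_force: 0.0
t 3.075 hf [-91.37  -2.47] z 29.63 yaw x 96.17 tilt [-1.e-04  0.e+00 -1.e+00] F hf -0.06 0.35 -0.17 w -0.04132659217626527 gf 0.0 j [ 0.31  0.5  -0.42  2.08  0.34  0.63 -0.24] tq [-0.02  0.03 -0.03]
cap 170 [[-11.4, -14.7], [6.6, 5.3], [24.4, 21.4]] ctr [6.55 3.35]
 carr y -30 [-52.9 -47.2] 7
 carr y -20 [-56.3 -47.3] 12
 carr y -10 [-71.5 -47.2] 21
 carr y 0 [-82.4 -48.8] 32
 carr y 10 [-79.  -22.1] 37
 carr y 20 [-80.3 -15.7] 42
 carr y 30 [-80.8 -50.9] 6
t 3.125 hf [-90.75  -2.47] z 29.65 yaw x 96.21 tilt [-1.e-04  3.e-04 -1.e+00] F hf 0.88 0.86 0.47 w -0.22523834714629393 gf 0.0 j [ 0.31  0.5  -0.42  2.08  0.34  0.63 -0.24] tq [-0.01  0.03 -0.03]
```

Run:
```python
from h import *
from bench import grab_frame
p,d=grab_frame("top");q,_=grab_frame("side")
A=cv2.resize(p[150:215,270:360],None,fx=6,fy=6,interpolation=cv2.INTER_CUBIC)[:300];B=cv2.resize(q[190:240,250:340],None,fx=6,fy=6,interpolation=cv2.INTER_CUBIC)
cv2.imwrite("pics/p3.png",np.vstack([A,B])[...,::-1]);now()
```

```text
t 3.225 hf [-91.41  -2.45] z 29.64 yaw x 96.2 tilt [-1.e-04 -0.e+00 -1.e+00] F hf -0.87 0.34 0.08 w -0.5907203769777722 gf 0.0 j [ 0.31  0.5  -0.42  2.08  0.34  0.63 -0.24] tq [ 0.04 -0.04 -0.04]
```

View pics/p3.png

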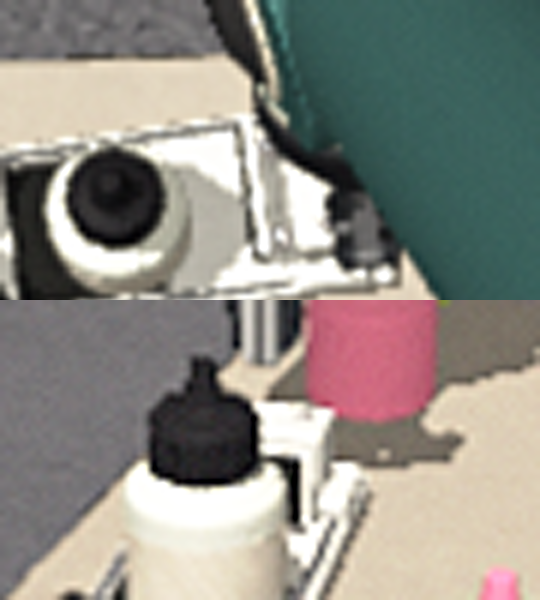

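Run:
```python
from h import *
from bench import get_state
s=get_state();w=np.array(s["position"])
def proj(n,w):
    m,f,M=cam(n);c=M.T@(np.asarray(w)-m["xyz"]);return (c[:2]/c[2]*f+[m["cx"],m["cy"]]).round(1)
for n in("top","side"):
    print(n,"tcp",proj(n,w),"pad",proj(n,np.r_[O-95*AX,36]),"pot rim ctr",proj(n,[474.8,84.2,115.5]),"carr top rear corner+-",proj(n,np.r_[O-93*AX+30*AY,50]),proj(n,np.r_[O-93*AX-30*AY,50]),"wrist",proj(n,w+[0,0,73]))
# side cam: nozzle check triangulation
o1,r1=ray("side",250+204/6,190+360/6-300/6)
print("nozzle side ray at z115.5",onz("side",250+204/6,190+(360-300)/6,115.5))
```

```text
top tcp [327.2 180.6] pad [328.7 180.8] pot rim ctr [287.9 180.3] carr top rear corner+- [329.6 191.1] [326.5 168.5] wrist [327.7 174.1]
side tcp [294.2 213.6] pad [295.6 210.8] pot rim ctr [284.6 199.2] carr top rear corner+- [307.3 207.5] [283.5 204.7] wrist [294.1 186.5]
nozzle side ray at z115.5 [474.5184271   88.28460872 115.5       ]
```

Run:
```python
from h import *
from bench import grab_frame
for n,(u0,u1,us,v0,v1,vs) in {"top":(318,346,3,166,202,3),"side":(284,308,2,178,216,3)}.items():
    p,d=grab_frame(n);P=cloud(n,d)
    np.savez(f"pics/{n}3.npz",p=p,d=d)
    for v in range(v0,v1,vs): print(v,[tuple(P[v,u].round(0).astype(int).tolist()) if d[v,u]>0 else 0 for u in range(u0,u1,us)],p[v,u0:u1:us].mean(-1).astype(int).tolist())
```

```text
166 [(434, 12, 408), (424, 6, 444), (413, 2, 490), (407, -2, 511), (403, -7, 527), (399, -11, 540), (396, -15, 551), (393, -19, 564), (391, -23, 572), (389, -27, 580)] [54, 59, 65, 71, 77, 80, 82, 81, 84, 85]
169 [(434, 12, 385), (421, 7, 437), (409, 2, 483), (402, -2, 510), (398, -6, 528), (394, -11, 541), (391, -15, 554), (389, -19, 564), (385, -23, 576), (384, -26, 582)] [70, 76, 57, 68, 71, 78, 81, 80, 80, 84]
172 [(463, 11, 243), (420, 6, 419), (419, 1, 424), (399, -2, 504), (393, -6, 527), (389, -11, 542), (386, -15, 555), (383, -18, 569), (380, -22, 579), (378, -26, 587)] [56, 57, 47, 64, 73, 74, 78, 80, 82, 82]
175 [(463, 11, 215), (457, 5, 239), (456, -2, 244), (398, -3, 488), (389, -6, 525), (384, -10, 546), (381, -14, 558), (378, -18, 569), (375, -22, 580), (373, -26, 590)] [14, 36, 54, 45, 67, 73, 77, 77, 82, 82]
178 [(495, 11, 48), (457, 5, 208), (455, -2, 220), (453, -8, 225), (386, -6, 518), (380, -10, 542), (376, -14, 560), (373, -18, 572), (370, -22, 584), (368, -25, 594)] [255, 72, 16, 23, 62, 70, 71, 77, 78, 80]
181 [0, (486, 3, 52), (486, -5, 50), (454, -9, 192), 
[... 4009 characters left out ...]
), (470, 89, 98), (467, 86, 97), (464, 82, 95), (460, 78, 94), (488, -4, 50), (483, -5, 51), (479, -6, 51), (473, -3, 53), (469, -9, 51), (465, -12, 51), (493, -104, 2)] [54, 49, 39, 38, 145, 255, 255, 253, 221, 240, 246, 143]
211 [(471, 98, 94), (467, 96, 95), (463, 95, 95), (460, 91, 93), (458, 84, 90), (483, 9, 49), (479, 8, 49), (474, 6, 50), (469, 7, 51), (465, 4, 50), (461, 0, 49), (487, -88, 2)] [50, 47, 48, 41, 9, 255, 255, 254, 253, 254, 187, 104]
214 [(469, 101, 89), (465, 101, 90), (462, 98, 89), (460, 90, 86), (458, 85, 83), (477, 26, 51), (473, 23, 50), (467, 24, 52), (463, 22, 51), (463, 8, 44), (460, 2, 42), (482, -75, 0)] [30, 39, 39, 22, 3, 255, 255, 249, 244, 236, 135, 108]
```

Run:
```python
from h import *
def proj(n,w):
    m,f,M=cam(n);c=M.T@(np.asarray(w)-m["xyz"]);return (c[:2]/c[2]*f+[m["cx"],m["cy"]]).round(1)
print(proj("side",[290.4,-580.9,190.8]),proj("side",[290.4,-580.9,230]))
a=np.load("pics/side0.npz");P=cloud("side",a["d"])
for v in range(72,106,2): print(v,[P[v,u].round(0).astype(int).tolist() if P[v,u,1]>-700 else 0 for u in range(400,430,3)])
a=np.load("pics/side3.npz");print("side cap top z",cloud("side",a["d"])[195:225:3,284].round(0).tolist())
```

```text
[407.9 110.3] [409.4  98.8]
72 [0, [327, -633, 310], [314, -596, 314], [303, -582, 316], [291, -546, 320], [282, -552, 320], [270, -513, 325], [261, -519, 325], [252, -524, 325], 0]
74 [0, [327, -631, 303], [314, -604, 307], [302, -583, 310], [289, -540, 315], [281, -557, 314], [269, -513, 319], [260, -518, 319], [251, -520, 319], 0]
76 [0, [326, -635, 296], [314, -610, 300], [303, -608, 301], [289, -541, 309], [279, -540, 309], [268, -510, 314], [261, -551, 309], [250, -520, 313], 0]
78 [0, [324, -621, 291], [314, -620, 292], [304, -628, 292], [288, -542, 303], [278, -535, 304], [267, -514, 307], [260, -550, 303], [250, -521, 307], 0]
80 [0, [324, -625, 284], [313, -624, 285], [304, -631, 285], 0, [277, -530, 299], [266, -511, 301], [258, -520, 301], [249, -518, 302], 0]
82 [0, 0, [312, -619, 279], [302, -623, 279], 0, [276, -532, 292], [266, -510, 296], [257, -518, 295], [248, -520, 296], 0]
84 [0, [321, -621, 271], [311, -620, 272], [301, -625, 272], 0, [275, -531, 286], [265, -521, 288], [256, -526, 288], 0, 0]
86 [0, [321, -623, 264], [310, -618, 266], [301, -625, 266], 0, [275, -532, 280], [265, -534, 280], 0, 0, 0]
88 [0, [319, -614, 259], [310, -620, 259], [300, -629, 258], 0, [274, -530, 274], [264, -535, 274], 0, 0, 0]
90 [0, [319, -616, 252], [308, -618, 252], 0, 0, [273, -529, 268], [264, -535, 268], 0, 0, 0]
92 [0, 0, [308, -624, 245], 0, 0, [272, -528, 262], [263, -534, 262], 0, 0, 0]
94 [0, 0, 0, 0, 0, [271, -531, 255], [262, -535, 255], 0, 0, 0]
96 [0, 0, 0, 0, 0, [271, -536, 248], [261, -536, 249], 0, 0, 0]
98 [0, 0, 0, 0, 0, 0, 0, 0, 0, 0]
100 [0, 0, 0, 0, 0, 0, 0, 0, 0, 0]
102 [0, 0, 0, 0, 0, 0, 0, 0, 0, 0]
104 [0, 0, 0, 0, 0, 0, 0, 0, 0, 0]
side cap top z [[1197.0, -1598.0, -725.0], [1166.0, -1524.0, -711.0], [475.0, 87.0, 112.0], [475.0, 87.0, 106.0], [475.0, 89.0, 99.0], [472.0, 96.0, 96.0], [469.0, 101.0, 92.0], [469.0, 103.0, 86.0], [469.0, 102.0, 78.0], [469.0, 104.0, 71.0]]
```

The depth readings show the finger ends about 40 mm above the reported TCP. They are at z≈70 where the state says 30, and the offset was the same at the start. So the fingers passed over the carriage. I'll back off, descend with that offset and check visually.

```bash
python3 -m handwheel '[[0,0,0,-1.6,0,0,0],[0,0,0,-3.2,0,0,0],[0,0,0,-3.2,0,0,0],[0,0,0,-3.2,0,1.0,0],[0,0,0,-3.2,0,2.0,0],[0,0,0,-3.2,0,2.0,0]]'
python3 - <<'E'
from h import *
from bench import grab_frame
now();p,d=grab_frame("side");P=cloud("side",d)
for v in range(184,216,2): print(v,[P[v,u].round(0).astype(int).tolist() if P[v,u,1]>-90 else 0 for u in range(288,308,3)])
E
```

```text
t: 4.08
position: [493.8, -44.6, 8.5]
eef_rot: [-2.096, -2.337, 0.002]
wrist_force: [0.3, -0.2, -0.8]
grip_width: -0.3
gripper_force: 0.0
t 4.075 hf [-122.96   -1.36] z 8.46 yaw x 96.23 tilt [-2.5e-03  4.0e-04 -1.0e+00] F hf -0.26 -0.3 -0.77 w -0.2520258714968858 gf 0.0 j [ 0.35  0.54 -0.4   2.07  0.36  0.6  -0.19] tq [ 0.04 -0.03  0.04]
184 [[514, -31, 98], [508, -35, 98], [499, -32, 100], [496, -45, 96], [485, -36, 101], [478, -40, 101], [470, -38, 102]]
186 [0, [508, -36, 92], [500, -34, 94], [496, -45, 90], [484, -33, 97], [479, -42, 94], [469, -36, 98]]
188 [0, 0, [500, -35, 88], [496, -44, 85], [484, -32, 92], [480, -44, 88], 0]
190 [0, 0, [501, -37, 82], [492, -34, 85], [486, -39, 83], [480, -44, 83], 0]
192 [0, 0, [502, -40, 75], [492, -35, 79], [487, -41, 77], [481, -46, 76], 0]
194 [0, 0, [502, -40, 70], [493, -36, 73], [485, -37, 74], [479, -41, 73], 0]
196 [0, 0, [502, -38, 65], [492, -35, 68], [486, -38, 68], [480, -44, 66], 0]
198 [0, 0, [502, -38, 60], [492, -33, 63], [487, -41, 61], [480, -44, 60], 0]
200 [0, 0, 0, [493, -35, 57], [486, -40, 56], 0, 0]
202 [0, 0, 0, [493, -36, 51], [486, -39, 51], 0, 0]
204 [0, 0, 0, 0, 0, 0, 0]
206 [[469, 79, 98], [463, 77, 98], 0, 0, 0, 0, 0]
208 [[467, 85, 96], [461, 84, 97], [488, -4, 50], [482, -7, 50], [472, -2, 54], [468, -12, 50], 0]
210 [[464, 93, 96], [459, 87, 94], [484, 6, 50], [477, 5, 51], [471, 1, 50], [464, -1, 51], 0]
212 [[461, 99, 94], [458, 91, 91], [483, 10, 47], [475, 9, 48], [468, 9, 49], [461, 8, 50], [485, -84, 1]]
214 [[462, 98, 89], [459, 89, 85], [477, 25, 50], [471, 21, 50], [464, 20, 50], [460, 9, 45], [483, -75, -1]]
```

```bash
python3 -m handwheel '[[0,0,0,0,0,0.9,0],[0,0,0,0,0,1.8,0],[0,0,0,0,0,1.8,0],[0,0,0,0.4,0,1.8,0],[0,0,0,0.8,0,1.8,0],[0,0,0,0.8,0,1.8,0]]'
python3 - <<'E'
from h import *
now()
E
python3 -m handwheel '[[0,0,0,0.4,0,0,0],[0,0,0,0.8,0,0,0],[0,0,0,1.2,0,0,0],[0,0,0,1.6,0,0,0],[0,0,0,1.6,0,0,0]]'
python3 - <<'E'
from h import *
measure("top");now()
E
```

```text
t: 4.88
position: [494.1, -36.7, -8.1]
eef_rot: [2.097, 2.339, 0.001]
wrist_force: [0.4, 0.3, 0.4]
grip_width: -0.1
gripper_force: 0.0
t 4.875 hf [-115.11   -2.6 ] z -8.08 yaw x 96.22 tilt [ 5.e-04  1.e-04 -1.e+00] F hf 0.29 -0.44 0.37 w -0.12540679597628576 gf 0.0 j [ 0.32  0.57 -0.38  2.08  0.38  0.56 -0.23] tq [-0.01 -0.02  0.03]
t: 5.5
position: [492.6, -25.2, -8.2]
eef_rot: [2.1, 2.333, -0.005]
wrist_force: [1.2, -10.2, 0.3]
grip_width: 0.2
gripper_force: 4.8
cap 178 [[-90.7, -14.4], [6.0, 6.0], [24.3, 24.0]] ctr [-33.15   4.75]
 carr y -30 [-68.2 -47.9] 11
 carr y -20 [-69.2 -46. ] 22
 carr y -10 [-73.2 -45.4] 26
 carr y 0 [-82.  -45.7] 39
 carr y 10 [-90.2 -33.7] 51
 carr y 20 [-89.  -16.9] 54
 carr y 30 [-86.1 -54.7] 10
t 5.55 hf [-103.53   -2.37] z -8.23 yaw x 96.02 tilt [-0.     -0.0044 -1.    ] F hf -9.0 0.39 0.32 w -0.054791778049764726 gf 4.7442108951509 j [ 0.29  0.56 -0.37  2.09  0.39  0.56 -0.26] tq [-2.02 -0.24  0.02]
```

```bash
python3 -m handwheel '[[0,0,0,0.4,0,0,0],[0,0,0,0.8,0,0,0],[0,0,0,1.2,0,0,0],[0,0,0,1.6,0,0,0],[0,0,0,2.0,0,0,0],[0,0,0,2.3,0,0,0],[0,0,0,2.6,0,0,0],[0,0,0,2.9,0,0,0]]'
python3 - <<'E'
from h import *
measure("top");now()
E
```

```text
t: 6.55
position: [489.3, 2.0, -8.2]
eef_rot: [2.101, 2.331, -0.008]
wrist_force: [1.3, -13.2, 1.5]
grip_width: 0.0
gripper_force: 6.6
cap 174 [[-63.1, -14.0], [10.1, 6.3], [28.4, 23.1]] ctr [-17.35   4.55]
 carr y -30 [-37.2 -19.2] 9
 carr y -20 [-38.3 -19. ] 13
 carr y -10 [-42.9 -18.8] 24
 carr y 0 [-51.3 -19.7] 31
 carr y 10 [-61.3 -16.6] 54
 carr y 20 [-61.8 -16.8] 52
 carr y 30 [-60.  -23.2] 13
t 6.6 hf [-75.57  -2.05] z -8.22 yaw x 95.98 tilt [-9.0e-04 -5.9e-03 -1.0e+00] F hf -12.59 -0.03 1.55 w -0.30642573341565305 gf 6.362876370549202 j [ 0.23  0.56 -0.37  2.09  0.39  0.56 -0.32] tq [-2.63 -0.27  0.04]
```

```bash
python3 -m handwheel '[[0,0,0,0.3,0,0,0],[0,0,0,0.6,0,0,0],[0,0,0,0.9,0,0,0],[0,0,0,1.2,0,0,0],[0,0,0,1.4,0,0,0],[0,0,0,1.6,0,0,0],[0,0,0,1.8,0,0,0],[0,0,0,2.0,0,0,0]]'
python3 - <<'E'
from h import *
measure("top");now();now()
E
```

```text
t: 7.6
position: [486.8, 21.7, -8.3]
eef_rot: [2.101, 2.331, -0.009]
wrist_force: [0.1, -13.7, 3.9]
grip_width: 0.5
gripper_force: 6.7
cap 172 [[11.0, -14.3], [29.7, 6.7], [48.2, 21.7]] ctr [29.6  3.7]
 carr y -20 [-17.4 -17. ] 2
 carr y -10 [-21.4 -17. ] 6
 carr y 0 [-29.3 -17.4] 17
 carr y 10 [-42.  -18.5] 34
 carr y 20 [-41.3 -17.9] 38
 carr y 30 [-40.2 -17.9] 12
t 7.65 hf [-55.85  -1.84] z -8.26 yaw x 95.97 tilt [-0.0016 -0.0064 -1.    ] F hf -13.15 1.43 3.02 w -0.03330043999707597 gf 6.47654302418232 j [ 0.19  0.56 -0.37  2.1   0.39  0.55 -0.36] tq [-2.7  -0.07  0.07]
t 7.65 hf [-55.85  -1.84] z -8.26 yaw x 95.97 tilt [-0.0016 -0.0064 -1.    ] F hf -13.15 1.43 3.02 w -0.03330043999707597 gf 6.47654302418232 j [ 0.19  0.56 -0.37  2.1   0.39  0.55 -0.36] tq [-2.7  -0.07  0.07]
```

```bash
python3 -m handwheel '[[0,0,0,0.1,0,0,0],[0,0,0,0.2,0,0,0],[0,0,0,0.3,0,0,0],[0,0,0,0.4,0,0,0],[0,0,0,0.5,0,0,0],[0,0,0,0.6,0,0,0],[0,0,0,0.6,0,0,0]]'
python3 - <<'E'
from h import *
measure("top");now()
E
python3 -m handwheel '[[0,0,0,0.1,0,0,0],[0,0,0,0.2,0,0,0],[0,0,0,0.2,0,0,0]]'
python3 - <<'E'
from h import *
measure("top");now()
E
```

```text
t: 8.52
position: [486.0, 27.8, -8.3]
eef_rot: [2.101, 2.332, -0.01]
wrist_force: [0.4, -13.4, 3.4]
grip_width: -0.0
gripper_force: 6.4
cap 174 [[18.4, -13.7], [35.9, 5.6], [54.7, 20.5]] ctr [36.55  3.45]
 carr y -10 [-13.8 -11.4] 4
 carr y 0 [-25.2 -12.3] 17
 carr y 10 [-36.5 -11.2] 36
 carr y 20 [-35.1 -12.5] 37
 carr y 30 [-34.2 -13.1] 10
t 8.575 hf [-50.07  -1.81] z -8.25 yaw x 95.96 tilt [-0.0017 -0.0065 -1.    ] F hf -12.64 2.14 4.23 w -0.3548525590750562 gf 6.431181505322456 j [ 0.18  0.56 -0.37  2.1   0.39  0.55 -0.37] tq [-2.7   0.03  0.02]
t: 8.95
position: [485.8, 29.8, -8.3]
eef_rot: [2.101, 2.332, -0.01]
wrist_force: [0.3, -13.4, 4.0]
grip_width: 0.0
gripper_force: 6.5
cap 164 [[20.4, -13.7], [38.0, 5.7], [56.0, 21.1]] ctr [38.25  3.7 ]
 carr y -10 [-13.4 -11. ] 3
 carr y 0 [-21.3 -10.1] 17
 carr y 10 [-34.1 -11.2] 31
 carr y 20 [-33.  -10.6] 35
 carr y 30 [-31.8 -12.4] 9
t 9.0 hf [-48.17  -1.79] z -8.24 yaw x 95.96 tilt [-0.0018 -0.0066 -1.    ] F hf -13.3 1.03 3.67 w -0.15660084011405573 gf 6.509057097136974 j [ 0.17  0.56 -0.37  2.1   0.39  0.55 -0.38] tq [-2.68  0.    0.12]
```

```bash
for i in 1; do python3 -m handwheel '[[0,0,0,0.1,0,0,0],[0,0,0,0.1,0,0,0],[0,0,0,0.1,0,0,0]]'; python3 -c "from h import *; now()"; done
python3 -m handwheel '[[0,0,0,0.1,0,0,0],[0,0,0,0.1,0,0,0],[0,0,0,0.1,0,0,0]]'; python3 -c "from h import *; now();measure('top')"
```

```text
t: 9.38
position: [485.7, 30.4, -8.3]
eef_rot: [2.101, 2.331, -0.01]
wrist_force: [-0.2, -13.7, 4.2]
grip_width: 0.1
gripper_force: 6.9
t 9.375 hf [-47.52  -1.74] z -8.25 yaw x 95.94 tilt [-0.0019 -0.007  -1.    ] F hf -13.54 1.77 4.15 w 0.09250865039201703 gf 6.8898023664951324 j [ 0.17  0.56 -0.37  2.1   0.39  0.55 -0.38] tq [-2.92 -0.02  0.  ]
t: 9.75
position: [485.7, 31.0, -8.2]
eef_rot: [2.101, 2.331, -0.011]
wrist_force: [0.4, -15.8, 3.8]
grip_width: 0.1
gripper_force: 7.3
t 9.75 hf [-46.86  -1.75] z -8.24 yaw x 95.93 tilt [-0.0019 -0.0074 -1.    ] F hf -15.76 1.37 3.8 w 0.06716073484747265 gf 7.340645268559456 j [ 0.17  0.56 -0.37  2.1   0.39  0.55 -0.38] tq [-3.07 -0.04  0.03]
cap 167 [[20.2, -13.5], [38.0, 6.1], [56.0, 20.9]] ctr [38.1   3.65]
 carr y -10 [-11.  -10.6] 2
 carr y 0 [-21.5 -10.1] 12
 carr y 10 [-31.6 -11.2] 31
 carr y 20 [-32.7 -10.5] 33
 carr y 30 [-31.5 -12.6] 12
```

```bash
python3 -m handwheel '[[0,0,0,0.1,0,0,0],[0,0,0,0.1,0,0,0],[0,0,0,0.1,0,0,0]]'; python3 -c "from h import *; now()";python3 -m handwheel '[[0,0,0,0.1,0,0,0],[0,0,0,0.1,0,0,0],[0,0,0,0.1,0,0,0]]'; python3 -c "from h import *; now();measure('top')"
```

```text
t: 10.18
position: [485.6, 31.6, -8.3]
eef_rot: [2.102, 2.33, -0.011]
wrist_force: [0.9, -16.2, 4.4]
grip_width: -0.2
gripper_force: 7.8
t 10.175 hf [-46.3   -1.71] z -8.26 yaw x 95.91 tilt [-0.0021 -0.0079 -1.    ] F hf -16.17 0.96 4.36 w -0.1578401216121989 gf 7.788770869374275 j [ 0.17  0.56 -0.37  2.1   0.39  0.56 -0.38] tq [-3.28 -0.05  0.08]
t: 10.55
position: [485.5, 32.2, -8.2]
eef_rot: [2.102, 2.33, -0.012]
wrist_force: [-0.2, -16.7, 4.3]
grip_width: -0.3
gripper_force: 8.2
t 10.55 hf [-45.7   -1.71] z -8.23 yaw x 95.89 tilt [-0.0021 -0.0083 -1.    ] F hf -16.54 2.05 4.32 w -0.3232488817475333 gf 8.241938129067421 j [ 0.17  0.56 -0.37  2.1   0.39  0.56 -0.38] tq [-3.42 -0.07  0.06]
cap 167 [[20.4, -14.0], [38.5, 5.9], [56.1, 20.7]] ctr [38.25  3.3 ]
 carr y 0 [-19.1 -10.4] 11
 carr y 10 [-31.6 -11.1] 28
 carr y 20 [-30.2 -10.5] 30
 carr y 30 [-29.2 -12.4] 10
```

```bash
python3 -m handwheel '[[0,0,0,0.1,0,0,0],[0,0,0,0.1,0,0,0],[0,0,0,0.1,0,0,0]]'; python3 -c "from h import *; now()";python3 -m handwheel '[[0,0,0,-0.5,0,0,0],[0,0,0,-1,0,0,0],[0,0,0,-2,0,0,0],[0,0,0,-4,0,0,0],[0,0,0,-5,0,0,0],[0,0,0,-5,0,-5,8.54],[0,0,0,-5,0,-11,8.54],[0,0,0,-5,0,-14,8.54]]'
python3 - <<'E'
from h import *
p,d,P,H=measure('top');np.savez("pics/top4.npz",p=p,d=d);now()
E
```

```text
t: 10.98
position: [485.4, 32.8, -8.2]
eef_rot: [2.102, 2.329, -0.013]
wrist_force: [-0.5, -18.1, 4.6]
grip_width: 0.1
gripper_force: 8.7
t 10.975 hf [-45.07  -1.69] z -8.23 yaw x 95.88 tilt [-0.0022 -0.0088 -1.    ] F hf -17.94 2.52 4.56 w 0.09468996885428346 gf 8.69143657386303 j [ 0.16  0.56 -0.37  2.1   0.39  0.56 -0.39] tq [-3.61 -0.17  0.07]
t: 11.98
position: [492.3, -9.1, 134.6]
eef_rot: [2.096, 2.336, 0.004]
wrist_force: [0.8, -0.6, 0.0]
grip_width: 54.7
gripper_force: 0.0
cap 170 [[20.5, -14.1], [37.7, 5.5], [56.5, 20.4]] ctr [38.5   3.15]
 carr y -30 [-29.1 -10.9] 19
 carr y -20 [-33.  -10.6] 38
 carr y -10 [-32.4 -11.3] 34
 carr y 0 [-33.2 -10.3] 36
 carr y 10 [-32.2 -11.2] 33
 carr y 20 [-31.2 -10.6] 37
 carr y 30 [-29.2 -12.4] 9
t 12.025 hf [-87.58  -5.71] z 137.29 yaw x 96.2 tilt [ 8.4e-03 -7.0e-04 -1.0e+00] F hf -0.3 -1.95 1.81 w 61.712593257284624 gf 0.0 j [ 0.39  0.33 -0.51  2.01  0.21  0.85 -0.13] tq [ 0.05 -0.08 -0.01]
```

Run:
```python
from h import *
from bench import grab_frame
a=np.load("pics/top4.npz");p,d=a["p"],a["d"];P=cloud("top",d);H=hf(P)
m=((p.max(-1)<95)&(abs(H[...,0]-38)<30)&(abs(H[...,1]-2)<30)&(P[...,2]>70)).astype(np.uint8)
n,l,s,c=cv2.connectedComponentsWithStats(m);k=1+np.argmax(s[1:,4]);print(s[k],c[k])
x,y,w,h=s[k][:4]
yc=(onz("top",x,y+h/2,85)+onz("top",x+w,y+h/2,85))/2
far=onz("top",x+w/2-.5,y-.5,95.5);near=onz("top",x+w/2-.5,y+h-.5,73.5);print("far",far,"near",near,"ctr",(far[0]+near[0])/2,far[0]-near[0],"y",onz("top",x-.5,y+h/2,90)[1],onz("top",x+w-.5,y+h/2,90)[1])
nz=(P[...,2]>106)&(P[...,2]<120)&(abs(H[...,0]-38)<25)&(abs(H[...,1]-2)<25);print("nozzle cloud",nz.sum(),P[nz].mean(0))
q,e=grab_frame("side");S=cloud("side",e);np.savez("pics/side4.npz",p=q,d=e);HS=hf(S)
near=(abs(HS[...,0]-38)<35)&(abs(HS[...,1])<35)
for lo,hi,nm in((76,93,"skirt"),(103,114,"nozzle"),(52,64,"pot")):
    mm=near&(S[...,2]>lo)&(S[...,2]<hi)
    mids=[];
    for v in np.unique(np.where(mm)[0]):
        u=np.where(mm[v])[0];
        if len(u)>3: mids.append((v,u.min(),u.max(),(u.min()+u.max())/2))
    mids=np.array(mids);print(nm,mids.round(1).tolist()[:12])
    um=np.median(mids[:,3]);vm=np.median(mids[:,0]);o,r=ray("side",um,vm)
    for Y in(113,116,119): t=(Y-o[1])/r[1];print("  at y",Y,(o+t*r).round(1))
print("pot axis expected", O+38.3*AX)
```

```text
[268 177  17  16 214] [276.04672897 184.4953271 ]
far [489.7452756 114.6851489  95.5      ] near [453.80456606 116.84790398  73.5       ] ctr 471.77492083047053 35.94070954528536 y 136.35610314824817 94.24365556222685
nozzle cloud 22 [471.84157904 115.53479047 112.4121534 ]
skirt [[218.0, 270.0, 289.0, 279.5], [219.0, 270.0, 289.0, 279.5], [220.0, 270.0, 289.0, 279.5], [221.0, 270.0, 289.0, 279.5], [222.0, 270.0, 289.0, 279.5], [223.0, 270.0, 289.0, 279.5], [224.0, 270.0, 288.0, 279.0], [225.0, 272.0, 288.0, 280.0], [226.0, 273.0, 286.0, 279.5], [227.0, 278.0, 281.0, 279.5]]
  at y 113 [475.1 113.   73.9]
  at y 116 [473.8 116.   75.7]
  at y 119 [472.5 119.   77.5]
nozzle [[207.0, 277.0, 281.0, 279.0], [208.0, 277.0, 282.0, 279.5], [209.0, 277.0, 282.0, 279.5], [210.0, 277.0, 282.0, 279.5], [211.0, 277.0, 283.0, 280.0], [212.0, 278.0, 282.0, 280.0]]
  at y 113 [474.4 113.  104.8]
  at y 116 [473.1 116.  106.5]
  at y 119 [471.7 119.  108.2]
pot [[231.0, 266.0, 294.0, 280.0], [232.0, 266.0, 294.0, 280.0], [233.0, 266.0, 293.0, 279.5], [234.0, 267.0, 293.0, 280.0], [235.0, 267.0, 292.0, 279.5], [236.0, 268.0, 291.0, 279.5], [237.0, 269.0, 290.0, 279.5], [238.0, 271.0, 287.0, 279.0], [239.0, 274.0, 286.0, 280.0]]
  at y 113 [475.9 113.   43.1]
  at y 116 [474.5 116.   45. ]
  at y 119 [473.2 119.   47. ]
pot axis expected [474.4307399 115.4613113]
```

```bash
python3 -m handwheel '[[0,0,0,0,0,0,8.54],[0,0,0,0,0,0,8.54]]'
python3 - <<'E'
from h import *
h=hf(np.array([473.8,115.3]));now()
row(*h,130,36);row(*h,40,36)
E
```

```text
t: 12.32
position: [489.9, -9.4, 130.3]
eef_rot: [-2.097, -2.336, 0.002]
wrist_force: [-0.4, -0.4, 0.4]
grip_width: 84.9
gripper_force: 0.0
t 12.325 hf [-87.51  -1.41] z 130.27 yaw x 96.18 tilt [-2.8e-03  3.0e-04 -1.0e+00] F hf -0.34 0.39 0.37 w 84.940249239832 gf 0.0 j [ 0.38  0.34 -0.51  2.01  0.22  0.85 -0.14] tq [ 0.02 -0.07 -0.03]
world [473.8 115.3 130. ] row [-0.16, 0.05, 60.18, 12.571, -0.254, 0.036]
world [473.8 115.3  40. ] row [-0.16, 0.05, 60.18, 12.566, -0.23, 9.036]
```

```bash
python3 -m handwheel '[[0,0,10,2.1,0,0,8.54],[0,0,20,4.2,-0.1,0,8.54],[0,0,30,6.3,-0.2,0,8.54],[0,0,40,8.4,-0.2,0,8.54],[0,0,50,10.5,-0.2,0,8.54],[0,0,60.2,12.6,-0.2,0,8.54],[0,0,60.2,12.6,-0.2,0,8.54],[0,0,60.2,12.6,-0.2,0,8.54]]'
python3 - <<'E'
from h import *
h=hf(np.array([473.8,115.3]));now()
row(*h,45,36)
E
```

```text
t: 13.32
position: [475.0, 114.8, 130.8]
eef_rot: [2.987, 0.974, -0.003]
wrist_force: [0.4, -0.2, 0.6]
grip_width: 85.5
gripper_force: 0.0
t 13.325 hf [37.62 -0.47] z 130.83 yaw x 36.11 tilt [-1.7e-03 -8.0e-04 -1.0e+00] F hf -0.21 -0.39 0.57 w 85.53414096696675 gf 0.0 j [ 0.    0.31 -0.36  2.02  0.14  0.83 -1.38] tq [-0.02  0.01 -0.03]
world [473.8 115.3  45. ] row [-0.02, 0.1, 0.11, -0.052, -0.103, 8.583]
```

```bash
python3 -m handwheel '[[0,0,0,-0.05,-0.1,3,8.54],[0,0,0,-0.05,-0.1,6,8.54],[0,0,0,-0.05,-0.1,8.6,8.54],[0,0,0,-0.05,-0.1,8.6,5.5],[0,0,0,-0.05,-0.1,8.6,5.5],[0,0,0,-0.05,-0.1,8.6,5.0],[0,0,0,-0.05,-0.1,8.6,5.0]]'
python3 - <<'E'
from h import *
from bench import grab_frame
now();p,d=grab_frame("side");t,_=grab_frame("top");P=cloud("side",d)
B=cv2.resize(p[150:260,225:345],None,fx=5,fy=5,interpolation=cv2.INTER_CUBIC)
cv2.imwrite("pics/p5.png",B[...,::-1])
for u in range(258,304,2):
    c=P[185:245,u];g=p[185:245,u].mean(-1)
    print(u,[(v+185,int(c[v,1]),int(c[v,2]),int(g[v])) for v in range(12,40,3)])
E
```

```text
t: 14.2
position: [475.1, 116.2, 46.5]
eef_rot: [2.988, 0.97, 0.003]
wrist_force: [0.2, 0.3, 0.1]
grip_width: 50.2
gripper_force: 0.0
t 14.2 hf [38.92 -0.71] z 46.51 yaw x 35.97 tilt [ 1.6e-03  2.0e-04 -1.0e+00] F hf 0.3 -0.25 0.14 w 50.17369968972137 gf 0.0 j [-0.04  0.44 -0.32  2.08  0.23  0.65 -1.46] tq [-0.07 -0.02 -0.03]
258 [(197, -1488, -720, 122), (200, -1433, -715, 119), (203, -1397, -720, 118), (206, -1346, -716, 120), (209, -1313, -721, 122), (212, -1258, -712, 122), (215, -1227, -717, 124), (218, -1195, -720, 115), (221, -1154, -718, 116), (224, -1123, -721, 119)]
260 [(197, -1495, -721, 120), (200, -1435, -714, 121), (203, -1405, -721, 120), (206, -1351, -715, 122), (209, -1306, -714, 120), (212, -1267, -714, 122), (215, -1238, -720, 119), (218, -1196, -719, 117), (221, -1161, -719, 117), (224, -1127, -721, 121)]
262 [(197, -1489, -715, 117), (200, -1450, -719, 122), (203, -1408, -720, 119), (206, -1363, -719, 124), (209, -1315, -716, 117), (212, -1285, -723, 120), (215, -1237, -717, 120), (218, -1194, -715, 115), (221, -1170, -722, 117), (224, -1121, -714, 120)]
264 [(1
[... 3672 characters left out ...]
112), (218, -19, 14, 161), (221, 55, 50, 154), (224, 68, 50, 173)]
298 [(197, -167, 0, 204), (200, -148, 0, 204), (203, -127, 0, 209), (206, -110, 0, 129), (209, -97, -1, 115), (212, -79, -1, 112), (215, -61, 0, 108), (218, -18, 16, 166), (221, 52, 49, 155), (224, 58, 45, 142)]
300 [(197, -168, 0, 192), (200, -149, 0, 197), (203, -131, 0, 189), (206, -114, 0, 99), (209, -96, 0, 110), (212, -81, -1, 112), (215, -62, 0, 109), (218, -20, 16, 159), (221, -9, 14, 162), (224, 7, 15, 156)]
302 [(197, -107, 31, 126), (200, -110, 20, 127), (203, -109, 12, 129), (206, -107, 3, 131), (209, -97, 0, 113), (212, -79, 1, 112), (215, -63, 0, 112), (218, -23, 15, 158), (221, -11, 13, 155), (224, 4, 15, 155)]
```

View pics/p5.png

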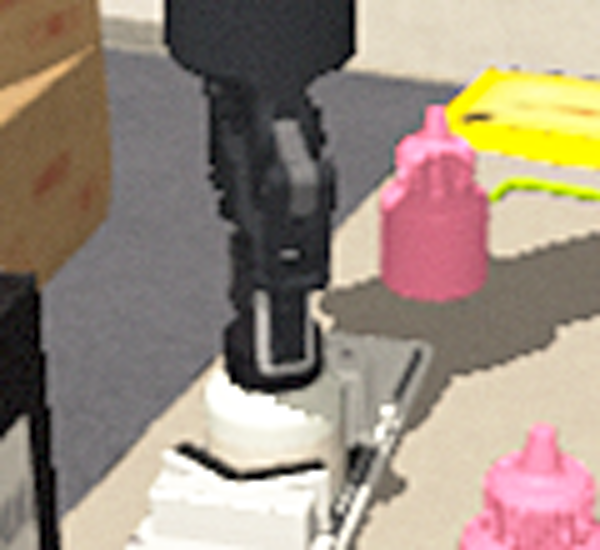

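The picture shows the fingers straddling the cap, with the near finger's lower end at crop pixel (285,372), z≈93. That puts the tips about 47 mm above the reported TCP at this opening. I'll go 14.5 mm lower.

```bash
python3 -m handwheel '[[0,0,0,0,0,0.7,5],[0,0,0,0,0,1.3,5],[0,0,0,0,0,1.3,5],[0,0,0,0,0,1.3,5]]'
python3 - <<'E'
from h import *
now();row(*hf(np.array([473.8,115.3])),31)
E
python3 -m handwheel '[[0,0,0,0,0,0,4.6],[0,0,0,0,0,0,4.4],[0,0,0,0,0,0,4.3],[0,0,0,0,0,0,4.3]]';python3 -c "from h import *; now()"
```

```text
t: 14.8
position: [474.3, 116.2, 32.5]
eef_rot: [-2.988, -0.97, 0.001]
wrist_force: [-0.2, 0.2, 0.3]
grip_width: 50.4
gripper_force: 0.0
t 14.8 hf [3.904e+01 2.000e-02] z 32.5 yaw x 35.98 tilt [-4.e-04 -0.e+00 -1.e+00] F hf 0.19 0.21 0.31 w 50.36933507165352 gf 0.0 j [-0.05  0.47 -0.31  2.09  0.24  0.62 -1.47] tq [-0.03 -0.01  0.03]
world [473.8 115.3  31. ] row [0.0, 0.0, 0.0, -0.095, 0.041, 0.15]
t: 15.3
position: [474.5, 116.1, 32.7]
eef_rot: [2.988, 0.97, 0.0]
wrist_force: [0.7, 1.7, -0.3]
grip_width: 43.2
gripper_force: 0.0
t 15.3 hf [38.95 -0.1 ] z 32.71 yaw x 35.97 tilt [ 1.e-04 -1.e-04 -1.e+00] F hf 1.65 -0.93 -0.3 w 43.18661636403138 gf 0.0 j [-0.05  0.47 -0.31  2.09  0.24  0.62 -1.47] tq [ 0.01  0.02 -0.07]
```

```bash
python3 -m handwheel '[[0,0,0,0,0,0,4.25],[0,0,0,0,0,0,4.22]]';python3 -c "from h import *; now()";python3 -m handwheel '[[0,0,0,0,0,0,4.18],[0,0,0,0,0,0,4.18]]';python3 -c "from h import *; now()"
```

```text
t: 15.55
position: [474.3, 116.4, 32.7]
eef_rot: [-2.988, -0.97, 0.0]
wrist_force: [-1.2, 1.0, 1.8]
grip_width: 42.1
gripper_force: 0.6
t 15.55 hf [3.922e+01 1.000e-02] z 32.7 yaw x 35.98 tilt [-1.e-04  2.e-04 -1.e+00] F hf 1.14 1.09 1.76 w 42.079736565457345 gf 0.579149778932333 j [-0.05  0.47 -0.31  2.09  0.24  0.62 -1.47] tq [ 0.2   0.17 -0.  ]
t: 15.8
position: [474.2, 116.4, 32.7]
eef_rot: [-2.988, -0.97, 0.0]
wrist_force: [-2.0, 1.5, 1.6]
grip_width: 41.2
gripper_force: 2.8
t 15.8 hf [39.3   0.11] z 32.69 yaw x 35.99 tilt [-3.e-04  2.e-04 -1.e+00] F hf 1.75 1.84 1.57 w 41.24807721834461 gf 2.791768480092287 j [-0.05  0.47 -0.31  2.09  0.24  0.62 -1.47] tq [ 0.4   0.37 -0.02]
```

```bash
python3 -m handwheel '[[0,0,0,0,-0.1,0,4.18],[0,0,0,0,-0.1,0,4.18]]';python3 -c "from h import *; now()";python3 -m handwheel '[[0,0,0,0,0,0,4.12],[0,0,0,0,0,0,4.12]]';python3 -c "from h import *; now()"
```

```text
t: 16.05
position: [474.3, 116.5, 32.7]
eef_rot: [2.988, 0.969, 0.001]
wrist_force: [-0.4, -0.5, 1.6]
grip_width: 41.6
gripper_force: 2.8
t 16.05 hf [39.34  0.06] z 32.74 yaw x 35.95 tilt [ 6.e-04 -4.e-04 -1.e+00] F hf -0.49 0.41 1.55 w 41.55762832765612 gf 2.750962972640991 j [-0.05  0.47 -0.31  2.09  0.24  0.62 -1.47] tq [-0.11 -0.03  0.06]
t: 16.3
position: [474.2, 116.5, 32.8]
eef_rot: [2.988, 0.969, 0.001]
wrist_force: [0.5, -1.7, 3.6]
grip_width: 41.5
gripper_force: 13.5
t 16.3 hf [39.38  0.1 ] z 32.81 yaw x 35.95 tilt [ 5.e-04 -4.e-04 -1.e+00] F hf -1.77 -0.35 3.59 w 41.52410606038926 gf 13.490954786539078 j [-0.05  0.47 -0.31  2.09  0.24  0.62 -1.47] tq [-0.43 -0.08 -0.  ]
```

```bash
python3 -m handwheel '[[0,0,0,0,0,0,4.14],[0,0,-5,0,0,0,4.14],[0,0,-11,0,0,0,4.14],[0,0,-18,0,0,0,4.14]]';python3 -c "from h import *; now()"
```

```text
t: 16.8
position: [474.0, 116.7, 32.8]
eef_rot: [2.797, 1.43, 0.0]
wrist_force: [0.5, -1.9, 2.8]
grip_width: 41.6
gripper_force: 13.4
t 16.8 hf [39.59  0.25] z 32.8 yaw x 54.15 tilt [ 2.e-04 -3.e-04 -1.e+00] F hf -1.99 -0.27 2.82 w 41.57718700156661 gf 13.431385606527328 j [ 0.01  0.48 -0.39  2.08  0.3   0.63 -1.21] tq [-0.35 -0.04 -0.1 ]
```

```bash
python3 -m handwheel '[[0,0,-7,0,0,0,4.14],[0,0,-14,0,0,0,4.14],[0,0,-21,0,0,0,4.14],[0,0,-28,0,0,0,4.14],[0,0,-35,0,0,0,4.14],[0,0,-42,0,0,0,4.14]]';python3 -c "from h import *; now()"
```

```text
t: 17.55
position: [473.5, 116.8, 32.8]
eef_rot: [-2.098, -2.338, 0.001]
wrist_force: [-1.3, -1.1, 4.8]
grip_width: 41.0
gripper_force: 13.6
t 17.55 hf [39.77  0.8 ] z 32.77 yaw x 96.17 tilt [-7.e-04 -4.e-04 -1.e+00] F hf -0.93 1.37 4.83 w 41.029356374104616 gf 13.57763260602951 j [ 0.16  0.52 -0.57  2.08  0.44  0.67 -0.6 ] tq [-0.31  0.33 -0.08]
```

```bash
python3 -m handwheel '[[0,0,-7,0,0,0,4.14],[0,0,-14,0,0,0,4.14],[0,0,-21,0,0,0,4.14],[0,0,-28,0,0,0,4.14],[0,0,-35,0,0,0,4.14],[0,0,-42,0,0,0,4.14]]';python3 -c "from h import *; now()"; python3 -m handwheel '[[0,0,-4,0,0,0,4.14],[0,0,-8,0,0,0,4.14],[0,0,-12,0,0,0,4.14],[0,0,-12,0,0,0,4.14]]';python3 -c "from h import *; now();measure('top')"
```

```text
t: 18.3
position: [472.9, 116.6, 32.8]
eef_rot: [-1.121, -2.934, 0.003]
wrist_force: [-2.7, -1.7, 6.5]
grip_width: 41.5
gripper_force: 13.8
t 18.3 hf [39.55  1.36] z 32.78 yaw x 138.17 tilt [-0.0017 -0.0013 -1.    ] F hf -1.38 2.89 6.51 w 41.51694034891862 gf 13.753549307584763 j [ 0.29  0.57 -0.74  2.07  0.59  0.72  0.01] tq [-0.42  0.6  -0.08]
t: 18.8
position: [472.9, 116.4, 32.8]
eef_rot: [-0.813, -3.033, 0.003]
wrist_force: [-2.4, -2.4, 8.9]
grip_width: 41.6
gripper_force: 13.9
t 18.8 hf [39.43  1.46] z 32.77 yaw x 150.0 tilt [-0.0019 -0.0015 -1.    ] F hf -2.11 2.7 8.87 w 41.55168353215472 gf 13.863176107406616 j [ 0.33  0.59 -0.79  2.07  0.63  0.74  0.18] tq [-0.63  0.66  0.07]
cap 27 [[17.4, 15.5], [40.8, 20.0], [51.4, 26.7]] ctr [34.35 21.1 ]
```

```bash
python3 -m handwheel '[[0,0,-4,0,0,-0.05,4.14],[0,0,-8,0,0,-0.05,4.14],[0,0,-8,0,0,-0.05,4.14]]';python3 -c "from h import *; now()"; python3 -m handwheel '[[0,0,-4,0,0,0,4.14],[0,0,-6,0,0,0,4.14],[0,0,-6,0,0,0,4.14]]';python3 -c "from h import *; now()"
```

```text
t: 19.23
position: [474.0, 117.4, 33.0]
eef_rot: [-0.601, -3.083, -0.002]
wrist_force: [2.0, 0.2, -1.8]
grip_width: 41.1
gripper_force: 13.1
t 19.225 hf [40.31  0.22] z 33.0 yaw x 157.93 tilt [ 1.0e-04  1.2e-03 -1.0e+00] F hf 0.01 -1.98 -1.85 w 41.10230120905648 gf 13.081193715333939 j [ 0.35  0.61 -0.82  2.06  0.66  0.75  0.3 ] tq [ 0.22 -0.32  0.07]
t: 19.6
position: [474.1, 117.6, 33.2]
eef_rot: [0.439, 3.11, 0.002]
wrist_force: [1.5, 3.4, -1.9]
grip_width: 41.7
gripper_force: 13.1
t 19.6 hf [40.42  0.12] z 33.17 yaw x 163.93 tilt [ 5.0e-04  1.1e-03 -1.0e+00] F hf 3.21 -1.9 -1.86 w 41.73753293370406 gf 13.06216612458229 j [ 0.37  0.62 -0.84  2.06  0.68  0.76  0.39] tq [ 0.6  -0.61 -0.01]
```

```bash
python3 -m handwheel '[[0,0,-3,0,0,0,4.14],[0,0,-5,0,0,0,4.14]]';python3 -c "from h import *; now()"; python3 -m handwheel '[[0,0,-3,0,0,0,4.14],[0,0,-5,0,0,0,4.14]]';python3 -c "from h import *; now()"
```

```text
t: 19.85
position: [473.8, 117.2, 33.1]
eef_rot: [-0.301, -3.127, -0.001]
wrist_force: [2.3, 2.0, -1.6]
grip_width: 41.8
gripper_force: 13.1
t 19.85 hf [40.1   0.43] z 33.15 yaw x 169.0 tilt [ 0.e+00  4.e-04 -1.e+00] F hf 1.76 -2.48 -1.63 w 41.818860076182375 gf 13.07175949215889 j [ 0.38  0.63 -0.86  2.06  0.7   0.77  0.46] tq [ 0.47 -0.43 -0.19]
t: 20.1
position: [473.8, 117.1, 33.2]
eef_rot: [-0.164, -3.137, -0.001]
wrist_force: [1.9, 2.2, -0.9]
grip_width: 41.8
gripper_force: 13.1
t 20.1 hf [40.04  0.44] z 33.17 yaw x 174.02 tilt [-0.e+00  3.e-04 -1.e+00] F hf 1.99 -2.09 -0.92 w 41.75355981639142 gf 13.072474300861359 j [ 0.39  0.64 -0.88  2.06  0.71  0.78  0.53] tq [ 0.56 -0.42 -0.12]
```

```bash
for k in 1; do :; done; python3 -m handwheel '[[0,0,-4,0,0,0,4.14]]' >/dev/null;python3 -c "from h import *; now()"; python3 -m handwheel '[[0,0,-4,0,0,0,4.14]]'>/dev/null;python3 -c "from h import *; now()"; python3 -m handwheel '[[0,0,-4,0,0,0,4.14]]'>/dev/null;python3 -c "from h import *; now()"; python3 -m handwheel '[[0,0,-4,0,0,0,4.14]]'>/dev/null;python3 -c "from h import *; now()"
```

```text
t 20.225 hf [39.95  0.44] z 33.17 yaw x 178.09 tilt [ 0.  0. -1.] F hf 1.46 -2.23 -1.75 w 41.498420288688465 gf 13.07222530245781 j [ 0.4   0.64 -0.9   2.06  0.73  0.78  0.59] tq [ 0.59 -0.39 -0.19]
t 20.35 hf [39.98  0.33] z 33.22 yaw x -177.9 tilt [ 2.e-04  2.e-04 -1.e+00] F hf 1.45 -1.91 -2.08 w 41.68321752107432 gf 13.100239634513855 j [ 0.42  0.65 -0.91  2.06  0.74  0.79  0.65] tq [ 0.55 -0.44 -0.13]
t 20.475 hf [40.    0.25] z 33.24 yaw x -173.9 tilt [ 3.e-04  3.e-04 -1.e+00] F hf 1.73 -2.08 -0.91 w 41.239938814337016 gf 13.111356943845749 j [ 0.43  0.66 -0.93  2.06  0.75  0.8   0.71] tq [ 0.54 -0.47 -0.14]
t 20.6 hf [39.97  0.18] z 33.27 yaw x -169.9 tilt [ 5.e-04  3.e-04 -1.e+00] F hf 1.95 -2.29 -0.1 w 41.26351046299055 gf 13.121538609266281 j [ 0.44  0.67 -0.94  2.06  0.77  0.81  0.77] tq [ 0.52 -0.52 -0.14]
```

```bash
python3 -m handwheel '[[0,0,0,0,0,0,4.25],[0,0,0,0,0,0,4.5],[0,0,0,0,0,0,5.5],[0,0,0,0,0,0,7],[0,0,0,0,0,-2,7.5],[0,0,0,0,0,-6,7.5],[0,0,0,0,0,-11,7.5],[0,0,0,0,0,-14,7.5]]'; python3 -m handwheel '[[0,0,0,4,0,0,7.5],[0,0,0,8,0,0,7.5],[0,0,0,12,0,0,7.5],[0,0,0,12,0,0,7.5]]'
python3 - <<'E'
from h import *
from bench import grab_frame
now();p,d,P,H=measure("top");q,_=grab_frame("side")
A=cv2.resize(p[150:215,235:350],None,fx=5,fy=5,interpolation=cv2.INTER_CUBIC)[:300];B=cv2.resize(q[185:245,235:350],None,fx=5,fy=5,interpolation=cv2.INTER_CUBIC)
cv2.imwrite("pics/p6.png",np.vstack([A,B])[...,::-1])
E
```

```text
t: 21.6
position: [474.3, 117.3, 175.3]
eef_rot: [-0.273, 3.128, -0.001]
wrist_force: [0.8, -0.7, 0.1]
grip_width: 74.8
gripper_force: 0.0
t: 22.1
position: [353.4, 93.9, 172.4]
eef_rot: [0.269, -3.128, 0.008]
wrist_force: [1.3, -0.2, 0.8]
grip_width: 75.3
gripper_force: 0.0
t 22.1 hf [ 30.36 122.69] z 172.43 yaw x -170.17 tilt [-0.0014 -0.0051 -1.    ] F hf -0.32 -1.26 0.76 w 75.2655880928695 gf 0.0 j [ 0.99  0.26 -1.44  2.2   0.32  0.93  1.1 ] tq [ 0.   -0.01 -0.06]Traceback (most recent call last):
  File "<stdin>", line 3, in <module>
  File "h.py", line 21, in measure
    print("cap",len(q),np.percentile(q,[2,50,98],axis=0).round(1).tolist(),"ctr",(np.percentile(q,2,axis=0)+np.percentile(q,98,axis=0)).round(1)/2)
                       ~~~~~~~~~~~~~^^^^^^^^^^^^^^^^^^^^
    return _quantile_unchecked(
        a, q, axis, out, overwrite_input, method, keepdims, weights)
    return _ureduce(a,
                    func=_quantile_ureduce_func,
    ...<5 lines>...
                    overwrite_input=overwrite_input,
                    method=method)
    r = func(a, **kwargs)
    result = _quantile(arr,
                       quantiles=q,
    ...<2 lines>...
                       out=out,
                       weights=wgt)
    slices_having_nans = np.isnan(arr[-1, ...])
                                  ~~~^^^^^^^^^
IndexError: index -1 is out of bounds for axis 0 with size 0
```

```bash
python3 -m handwheel '[[0,0,10,0,-5,-2,7.5],[0,0,20,-1,-10,-2,7.5],[0,0,30,-2,-16,-2,7.5],[0,0,40,-3,-22,-2,7.5],[0,0,50,-3,-28,-2,7.5],[0,0,60,-3,-33,-2,7.5],[0,0,60,-3,-33,-2,7.5],[0,0,60,-3,-33,-2,7.5]]'
python3 - <<'E'
from h import *
from bench import grab_frame
now();p,d=grab_frame("top");q,_=grab_frame("side")
A=cv2.resize(p[150:215,235:350],None,fx=5,fy=5,interpolation=cv2.INTER_CUBIC)[:300];B=cv2.resize(q[185:245,235:350],None,fx=5,fy=5,interpolation=cv2.INTER_CUBIC)
cv2.imwrite("pics/p6.png",np.vstack([A,B])[...,::-1])
measure((p,d))
E
```

```text
t: 23.15
position: [443.2, -222.6, 192.9]
eef_rot: [-1.325, -2.848, -0.002]
wrist_force: [-0.4, -0.2, 1.1]
grip_width: 75.1
gripper_force: 0.0
t 23.15 hf [-294.14   68.75] z 192.85 yaw x 130.1 tilt [-0.      0.0013 -1.    ] F hf -0.19 0.4 1.11 w 75.09608615046146 gf 0.0 j [ 1.22  0.38 -0.99  1.92  0.37  1.03  0.77] tq [ 0.01 -0.03 -0.02]
cap 173 [[21.6, -16.7], [38.6, 3.9], [57.6, 19.5]] ctr [39.65  1.4 ]
 carr y -30 [-29.1 -10.9] 20
 carr y -20 [-33. -12.] 35
 carr y -10 [-32.4 -11.3] 34
 carr y 0 [-33.2 -10.4] 37
 carr y 10 [-32.5 -11.2] 35
 carr y 20 [-33.1 -10.7] 38
 carr y 30 [-29.3 -12.3] 8
```

View pics/p6.png

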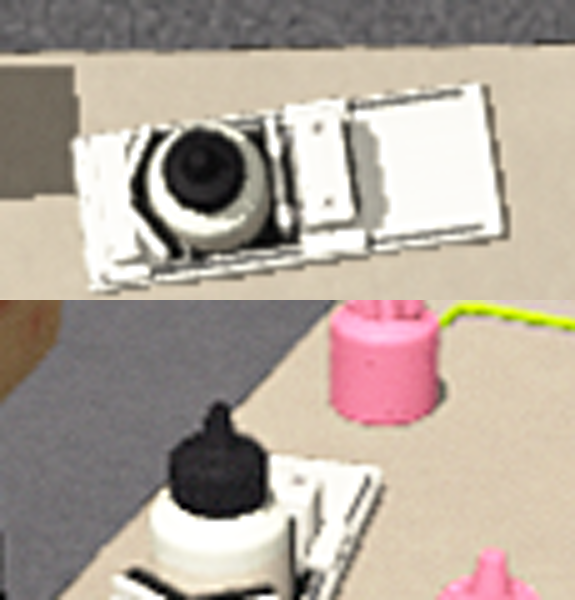

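The pot seats squarely in the V, with the cap at crop pixel (205,168). The twist seated it about 1 mm deeper, so the spring compression has dropped to about 2.2 mm. I'll push the carriage again gently and top it up to about 3 mm under force control.

Run:
```python
from h import *
now();row(-80,-2,150,96.4)
```

```text
t 23.25 hf [-293.56   69.02] z 193.12 yaw x 130.17 tilt [-1.e-04  4.e-04 -1.e+00] F hf 0.18 0.47 0.31 w 75.00092794929647 gf 0.0 j [ 1.22  0.38 -0.99  1.93  0.37  1.03  0.77] tq [ 0.    0.06 -0.02]
world [489.6  -1.9 150. ] row [0.0, -0.02, 33.77, 13.804, 17.773, 4.32]
```

```bash
python3 -m handwheel '[[0,0,8,3,4,0,0],[0,0,16,6.5,8,0,0],[0,0,24,10,13,0,0],[0,0,33.8,13.8,17.8,0,0],[0,0,33.8,13.8,17.8,0,0],[0,0,33.8,13.8,17.8,0,0]]'
python3 - <<'E'
from h import *
now();row(-70,-2,-8,96.2)
E
```

```text
t: 24.0
position: [489.8, -2.9, 193.2]
eef_rot: [2.094, 2.341, -0.001]
wrist_force: [0.3, -0.5, -0.3]
grip_width: -0.1
gripper_force: 0.0
t 24.0 hf [-81.05  -2.06] z 193.19 yaw x 96.38 tilt [-2.e-04 -9.e-04 -1.e+00] F hf -0.56 -0.23 -0.3 w -0.10122629292057514 gf 0.0 j [ 0.71  0.34 -0.91  1.94  0.32  1.01 -0.24] tq [-0.08  0.01  0.04]
world [488.5   8.1  -8. ] row [-0.01, 0.05, 0.18, 1.122, -0.002, 20.118]
```

```bash
python3 -m handwheel '[[0,0,0,0,0,5,0],[0,0,0,0,0,10,0],[0,0,0,0,0,15,0],[0,0,0,0,0,19,0],[0,0,0,0.5,0,20.1,0],[0,0,0,1.5,0,20.1,0],[0,0,0,2.6,0,20.1,0],[0,0,0,3.2,0,20.1,0]]'; python3 -c "from h import *; now()"; python3 -m handwheel '[[0,0,0,0.2,0,0,0],[0,0,0,0.2,0,0,0],[0,0,0,0.2,0,0,0]]'; python3 -c "from h import *; now()"
```

```text
t: 25.0
position: [487.6, 29.4, -6.4]
eef_rot: [2.096, 2.338, 0.003]
wrist_force: [-0.4, -0.5, 0.8]
grip_width: 0.1
gripper_force: 0.0
t 25.0 hf [-48.67  -3.54] z -6.41 yaw x 96.24 tilt [ 0.0027  0.     -1.    ] F hf -0.48 0.41 0.84 w 0.05404480797303328 gf 0.0 j [ 0.41  0.63 -0.66  2.08  0.65  0.64 -0.6 ] tq [-0.   -0.02 -0.01]
t: 25.38
position: [486.5, 29.9, -7.8]
eef_rot: [2.099, 2.337, -0.0]
wrist_force: [1.0, -0.3, -0.0]
grip_width: -0.1
gripper_force: 0.0
t 25.375 hf [-48.1  -2.5] z -7.76 yaw x 96.14 tilt [ 1.e-04 -3.e-04 -1.e+00] F hf -0.39 -0.96 -0.01 w -0.11381313320071595 gf 0.0 j [ 0.41  0.63 -0.66  2.08  0.66  0.64 -0.6 ] tq [-0.    0.03  0.01]
```

```bash
python3 -m handwheel '[[0,0,0,0.2,0,0,0],[0,0,0,0.4,0,0,0],[0,0,0,0.5,0,0,0],[0,0,0,0.5,0,0,0]]'>/dev/null; python3 -c "from h import *; now()"; for i in 1; do python3 -m handwheel '[[0,0,0,0.1,0,0,0],[0,0,0,0.1,0,0,0]]' >/dev/null; python3 -c "from h import *; now()"; done; python3 -m handwheel '[[0,0,0,0.1,0,0,0],[0,0,0,0.1,0,0,0]]' >/dev/null; python3 -c "from h import *; now()"
```

```text
t 25.875 hf [-44.93  -2.35] z -7.88 yaw x 96.09 tilt [-5.0e-04 -3.1e-03 -1.0e+00] F hf -5.86 -0.65 0.19 w -0.4355990588520689 gf 2.829854884184897 j [ 0.4   0.63 -0.66  2.08  0.66  0.64 -0.61] tq [-1.2  -0.1   0.06]
t 26.125 hf [-44.96  -2.37] z -7.86 yaw x 96.05 tilt [-6.0e-04 -4.4e-03 -1.0e+00] F hf -8.27 -0.41 1.64 w -0.04377286872395925 gf 3.927044430747628 j [ 0.4   0.63 -0.66  2.08  0.66  0.64 -0.61] tq [-1.65 -0.18  0.07]
t 26.375 hf [-45.01  -2.32] z -7.86 yaw x 96.01 tilt [-8.0e-04 -5.8e-03 -1.0e+00] F hf -10.27 0.32 2.28 w 0.2971752166327611 gf 5.032648108899593 j [ 0.39  0.63 -0.66  2.08  0.66  0.64 -0.61] tq [-2.1  -0.19  0.08]
```

```bash
python3 -m handwheel '[[0,0,0,0.1,0,0,0],[0,0,0,0.1,0,0,0]]' >/dev/null; python3 -c "from h import *; now()"; python3 -m handwheel '[[0,0,0,0.1,0,0,0],[0,0,0,0.1,0,0,0]]' >/dev/null; python3 -c "from h import *; now()"; python3 -m handwheel '[[0,0,0,0.1,0,0,0],[0,0,0,0.1,0,0,0]]' >/dev/null; python3 -c "from h import *; now()"
```

```text
t 26.625 hf [-45.07  -2.3 ] z -7.85 yaw x 95.97 tilt [-9.0e-04 -7.2e-03 -1.0e+00] F hf -12.52 0.26 4.19 w -0.06584418019629604 gf 6.139193549752235 j [ 0.39  0.63 -0.66  2.08  0.66  0.64 -0.62] tq [-2.51 -0.27  0.07]
t 26.875 hf [-45.08  -2.26] z -7.85 yaw x 95.93 tilt [-0.0011 -0.0085 -1.    ] F hf -13.75 1.21 4.45 w 0.3434798813798672 gf 7.246214970946312 j [ 0.39  0.63 -0.66  2.08  0.66  0.64 -0.62] tq [-3.01 -0.34 -0.02]
t 27.125 hf [-44.77  -2.22] z -7.83 yaw x 95.91 tilt [-0.0012 -0.0095 -1.    ] F hf -15.13 -0.65 5.05 w -0.059809639088602186 gf 7.991670593619347 j [ 0.39  0.63 -0.66  2.08  0.66  0.64 -0.62] tq [-3.32 -0.35  0.05]
```

```bash
python3 -m handwheel '[[0,0,0,0.1,0,0,0],[0,0,0,0.1,0,0,0]]' >/dev/null; python3 -c "from h import *; now()"; python3 -m handwheel '[[0,0,0,-0.5,0,0,0],[0,0,0,-1.5,0,0,0],[0,0,0,-3,0,0,0],[0,0,0,-5,0,0,0],[0,0,0,-5,0,-5,0],[0,0,0,-5,0,-10,0],[0,0,0,-8,0,-15,0],[0,0,0,-11,0,-15,0]]'; python3 -m handwheel '[[0,0,0,-3,0,0,0],[0,0,0,-6,0,0,0],[0,0,0,-6,0,0,0],[0,0,0,-6,0,0,0]]'
python3 - <<'E'
from h import *
now();measure("top")
E
```

```text
t 27.375 hf [-44.21  -2.21] z -7.83 yaw x 95.89 tilt [-0.0013 -0.0101 -0.9999] F hf -15.59 -0.36 5.16 w -0.23352997657629568 gf 8.446287587285042 j [ 0.39  0.63 -0.65  2.08  0.66  0.64 -0.62] tq [-3.52 -0.34  0.04]
t: 28.38
position: [499.9, -69.3, 145.9]
eef_rot: [2.093, 2.333, 0.006]
wrist_force: [-0.1, -0.3, 0.2]
grip_width: -0.1
gripper_force: 0.0
t: 28.88
position: [503.3, -127.3, 142.1]
eef_rot: [-2.098, -2.338, -0.001]
wrist_force: [-0.1, -0.3, 0.7]
grip_width: 0.2
gripper_force: 0.0
t 28.875 hf [-206.12   -1.61] z 142.05 yaw x 96.19 tilt [-3.e-04  8.e-04 -1.e+00] F hf -0.28 0.15 0.69 w 0.21340488454695852 gf 0.0 j [ 0.86  0.45 -0.84  1.93  0.42  0.94 -0.07] tq [ 0.    0.   -0.07]
cap 169 [[21.7, -16.7], [39.5, 4.0], [57.7, 19.4]] ctr [39.75  1.35]
 carr y -30 [-29.1 -10.9] 20
 carr y -20 [-31.1 -10.5] 36
 carr y -10 [-31.7 -11.6] 30
 carr y 0 [-31.4 -10.3] 33
 carr y 10 [-32.2 -11.2] 34
 carr y 20 [-30.9 -10.6] 34
 carr y 30 [-29.  -12.6] 12
```

```bash
python3 -c "
from bench import *
print(hand_in())"
```

```text
the job is handed in; nothing more can be done
None
```

I handed the job in with the pot seated against the V stop and the spring face pressing it with about 4.5 N (about 3 mm). The cap was turned anticlockwise until the twist torque rose at what I take to be its open stop; its angle could not be read directly, and no verdict came back.

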